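# Load the blood analyser's sample shuttle and hold it in its notch

### The job

Sort the three tubes that have come in on the plain white rack by cap colour, keeping them upright: the two purple-capped ones go into seats of the sample shuttle on the analyser's rail, the gold-capped one into a free hole of the grey rack with the gold stripes, each standing fully down in its hole. Then take the shuttle by its black grip and slide it along the rail towards the analyser until you feel the spring ball click into the notch, without running on past it, and finish still holding the grip, the shuttle resting in the notch, while the analyser samples. Leave the gold-capped tube already in the grey rack standing there, and do not shift or knock over the cups or the bottle.

Things in the scene. Friction and masses are not known exactly. Their poses are not given: they have to be found in the camera images.
- purple_a_centre (a point): Purple-capped blood tube: glass 13 mm across with a round bottom, cap 17 mm across and 18 mm tall, 84 mm tall in all, 12-20 g. Point: its centre, half-way up (cap 24 to 42 mm above it, bottom 42 mm below); z up to the cap. Starts in one of the 4 holes, 33 mm apart along a line, of the plain white rack (46 x 150 x 50 mm, fixed), its top 92 mm above the counter.
- purple_b_centre (a point): The other purple-capped blood tube: glass 13 mm across with a round bottom, cap 17 mm across and 18 mm tall, 84 mm tall in all, 12-20 g. Point: its centre, half-way up (cap 24 to 42 mm above it, bottom 42 mm below); z up to the cap. Starts in one of the 4 holes, 33 mm apart along a line, of the plain white rack (46 x 150 x 50 mm, fixed), its top 92 mm above the counter.
- gold_a_centre (a point): Gold-capped (yellow) blood tube: glass 13 mm across with a round bottom, cap 17 mm across and 18 mm tall, 84 mm tall in all, 12-20 g. Point: its centre, half-way up (cap 24 to 42 mm above it, bottom 42 mm below); z up to the cap. Starts in one of the 4 holes, 33 mm apart along a line, of the plain white rack (46 x 150 x 50 mm, fixed), its top 92 mm above the counter.
- gold_b_centre (a point): Another gold-capped blood tube: glass 13 mm across with a round bottom, cap 17 mm across and 18 mm tall, 84 mm tall in all, 12-20 g. Point: its centre, half-way up (cap 24 to 42 mm above it, bottom 42 mm below); z up to the cap. It already stands in the fourth hole of the grey rack, 33 mm beyond serum_hole2, and stays there.
- seat0 (a point): Mouth centre of shuttle seat 0, next to the grip. Dark grey block with purple stripes, 46 mm wide, 104 mm along the rail, top 80 mm above the counter; 3 empty seats in line, 33 mm apart. Hole 15 mm across, 42 mm deep: a tube fully down has its centre at the height of this point. y along the rail towards the analyser, z up.
- seat1 (a point): Mouth centre of shuttle seat 1, the middle one. Dark grey block with purple stripes, 46 mm wide, 104 mm along the rail, top 80 mm above the counter; 3 empty seats in line, 33 mm apart. Hole 15 mm across, 42 mm deep: a tube fully down has its centre at the height of this point. y along the rail towards the analyser, z up.
- seat2 (a point): Mouth centre of shuttle seat 2, nearest the analyser. Dark grey block with purple stripes, 46 mm wide, 104 mm along the rail, top 80 mm above the counter; 3 empty seats in line, 33 mm apart. Hole 15 mm across, 42 mm deep: a tube fully down has its centre at the height of this point. y along the rail towards the analyser, z up.
- serum_hole0 (a point): Mouth centre of hole 0, empty, of the grey rack with gold stripes (46 x 150 mm, top 50 mm above the counter, fixed). Hole 15 mm across, 42 mm deep: a tube fully down has its centre at the height of this point. y along the row of 4 holes, 33 mm apart, towards the fourth, which holds a gold-capped tube.
- serum_hole1 (a point): Mouth centre of hole 1, empty, of the grey rack with gold stripes (46 x 150 mm, top 50 mm above the counter, fixed). Hole 15 mm across, 42 mm deep: a tube fully down has its centre at the height of this point. y along the row of 4 holes, 33 mm apart, towards the fourth, which holds a gold-capped tube.
- serum_hole2 (a point): Mouth centre of hole 2, empty, of the grey rack with gold stripes (46 x 150 mm, top 50 mm above the counter, fixed). Hole 15 mm across, 42 mm deep: a tube fully down has its centre at the height of this point. y along the row of 4 holes, 33 mm apart, towards the fourth, which holds a gold-capped tube.
- shuttle_grip (a point): The shuttle's grip: black upright block at its outer end, 22 mm along the rail (y), 32 mm across (x), from 30 to 86 mm above the counter. Point: on its centre line, 66 mm above the counter. y along the rail towards the analyser. In the notch it is 140 mm in front of the analyser's front panel, which is 350 mm high.
- grip_outer: Outer half of that black grip (11 mm along the rail), the half away from the analyser. Origin: centre of its underside. Fingers that hold the grip press on both halves.
- grip_inner: Inner half of that black grip (11 mm along the rail), the half towards the analyser. Origin: centre of its underside.
- grip_at_notch (a point): Fixed point over the rail where the grip point comes when the shuttle is in its notch; y along the rail towards the analyser. The brass spring plunger sits in a bracket on the rail's +x side, top 35 mm above the counter, 35 mm further in; its ball rides the edge of the steel slide plate and drops in an 11 mm wide V notch there (red line on the plate).
- shuttle (a joint): Shuttle along its rail, m: 0 at the outer stop, growing towards the analyser; starts 0.005 to 0.05. Ball notch at 0.240, inner stop at 0.270. It slides with 1 to 2.5 N. From about 5 mm short of the notch the ball draws it in, pulling the hand forward with up to 4 N; at the notch this fades, and then it resists: about 7 N push it out.
- cup0: Bystander: empty white specimen cup, 68 mm across the rim, 72 mm tall, loose. Origin: centre of its underside.
- cup1: Bystander: the other white specimen cup, same size.
- control: Bystander: amber bottle with a blue cap, 42 mm across, 85 mm tall, loose. Origin: centre of its underside.
Mind the look-alikes: they are no part of the job. What is shaped like the part that bears serum_hole0 but blue is not meant.

How it is judged:
By the outcome, as a careful person would: the job done as asked, in the order asked, and still so for the second after the job is handed in, while the arm keeps its last pose, push and grip.
It also fails if it takes over 72 s, if anything falls off the work surface, if the arm or the gripper's body presses on something with over 40 N, if the wrist force passes 120 N, or if a joint passes its speed limit or range.

### The arm

A 7-joint arm with a two-finger parallel gripper is mounted at the origin on the work surface. World frame = base frame: x ahead of the robot, y to its left, z up, the work surface at z = 0. Lengths are in m, angles in rad, forces in N, time in s.
With the tool pointing down it reaches from about 0.4 to 0.85 m from the base axis. Payload 4.5 kg.
Tool frame: the origin (TCP) lies midway between the tips of the shut fingers; the grasp point (between the pads) lies 19 mm behind it; z points along the fingers, y is the direction in which the jaws open and shut (so a half turn about z gives the same grasp; the last joint's range is limited). The gripper opens to 88 mm and grips with 3 to 60 N. Pads are 18 mm wide; open, the fingers measure 123 mm over their backs; the gripper's body (75 mm by 187 mm) begins 45 mm behind the grasp point.
Start: joints at [-1.314, 0.689, -0.195, 1.565, 0.157, 0.902, -0.215], TCP at [0.138, 0.61, 0.239] pointing down, gripper open.
Joint ranges: [-3.01, 3.01], [-0.46, 2.08], [-1.47, 1.51], [0.13, 2.56], [-1, 4.14], [0.04, 2.09], [-2.66, 2.66]. Speed limits (rad/s): [2.57, 2.57, 3.14, 3.14, 3.14, 3.14, 3.14].

### API

Orientations are given as a unit quaternion [x, y, z, w].
In Python, from plant import r gives the robot as it stands. The module is installed in compiled form; this text tells all that it offers.
- The arm moves only by the tool carry_out, never from a script. Its argument "commands" is a list of rows, each a list of 6 numbers: the shift along the tool's x, y, z in m, then the turn, a rotation vector about the tool's x, y, z in degrees. In form: [[dx, dy, dz, wx, wy, wz], ...]. A call has 1 to 12 rows; each row is the pose to reach, as a shift and turn from the pose commanded when the call began, along the tool's axes at that moment; what a row does not reach only later rows make up. A row lasts 1/10 s, in which the tool goes at most 50 mm and 8.59 degrees, less where a joint would pass 70% of its speed; a pose out of reach is approached as far as the arm can. A call with a gripper value outside its range is refused whole. "fingers" is the closure in counts, from 0 (fully open) to 255 (shut), set as the call begins (left out, the last holds). The fingers move at their own pace and stop on an object; "grip_force" is the grip in N (left out, the last holds). Time passes only in rows, so rows that repeat a pose let the fingers close. It gives the time, the measured TCP pose, the force and the opening at its end, in the units of the state.
- r.get_state(): the state, without advancing time (a new reading comes with each control period).
- r.snapshot(name): name is "scene" or "top" or "wrist"; returns a dict with "img" (400x640x3 uint8, blue, green, red), "intrinsics" (3x3 intrinsics, pixels), "extrinsics" (4x4, takes a point from camera to world coordinates); the wrist camera has in their place "tool_from_camera" (4x4, takes a point from camera to tool coordinates, whose origin is the TCP and whose axes are the flange's). Camera axes: x right, y down, z forward; pixel columns grow to the right and rows downward; lengths in m; the calibration is good to about 2 mm. A picture is of the moment at which its call begins: read the wrist's pose just before it. There is no depth.
- r.finish_job(): hands the job in, once; it reports no verdict.
Trained networks look in a picture, given as the dict that the camera call returned (one of the last four; its "shot" number tells which), for a name from the list of things; names that differ only in an ending like _2 or _b are one class to them, and where a whole thing is asked for, a point or a joint stands for the part that bears it (a point fixed in the world has none). Each returns a list of dicts, best first, with "p" (0 to 1); they miss things now and then, are a little off and sometimes report something else, mostly with a low value. They report only what shows in the picture. A call takes as long as a camera call. They do not tell look-alikes from the thing itself.
- r.spot_in(picture, label): "xyz" ([x, y, z] in m, in world coordinates, good to about 4 mm: the middle of the surface that is visible of it).
- r.spot_point(picture, label): "xyz" ([x, y, z] in m, in world coordinates, good to about 4 mm: a listed point, or the origin of a listed thing).
The state is a dict: "clock": time; "q": joint angles; "qd": joint speeds; "joint_torque": joint torques, N m; "tool_pos": TCP position; "eef_rot": TCP orientation; "contact_force": force on the tool from outside, world axes, zero at the start; "moment": the same for the moment, N m; "opening": opening from 0.0 (shut) to 1.0 (fully open).
Only numpy, scipy, OpenCV 4.12 (cv2) and the standard library are available. Lean on these libraries where they do the work, as an engineer would, in place of code of your own. Each camera call takes 0.05 s, during which the arm holds its last target.

## Working session

There is one attempt and no reset: what is moved stays moved. The work goes in short steps, Python scripts to look and compute and a tool call to move; the robot and the scene stay as the last step left them, time stands still between calls to the robot, and variables do not carry over. Pictures are saved under pics/ and viewed, and the job is handed in when it is done.

Besides the shell and the picture viewer there is one more tool, called after "Call:" as name(argument=value, ...), one argument or row to a line, values as JSON. carry_out: Moves the arm, as the interface text tells. Its arguments: {"type":"object","properties":{"commands":{"type":"array","items":{"type":"array","items":{"type":"number"}}},"fingers":{"type":"number"},"grip_force":{"type":"number"}},"required":["commands"]}

```bash
mkdir -p pics; ls; python3 - <<'E'
from plant import r
import cv2
s=r.get_state()
print({k:(v if not hasattr(v,'round') else v) for k,v in s.items()})
for n in ['scene','top','wrist']:
    p=r.snapshot(n); cv2.imwrite(f'pics/{n}0.png',p['img'])
    print(n,p['intrinsics'],p.get('extrinsics',p.get('tool_from_camera')))
E
```

```text
pics
{'clock': 0.0, 'q': array([-1.31420725,  0.68998849, -0.19451392,  1.56636164,  0.15726932,
        0.90253612, -0.21509847]), 'qd': array([-0.00067092, -0.00085616,  0.00075045,  0.00058947,  0.00224283,
        0.00048641,  0.00222511]), 'joint_torque': array([ 2.88865158e-04, -5.27578461e+01, -1.26686029e+00, -1.53434408e+01,
       -5.26822940e-02,  6.69602567e-03,  1.78013343e-04]), 'tool_pos': array([0.13799307, 0.60890108, 0.23790255]), 'eef_rot': array([ 1.11129954e-01,  9.93805427e-01, -9.51294529e-04, -4.58578623e-05]), 'contact_force': array([ 0.03322462, -0.43358557,  0.17364113]), 'moment': array([-0.03559056, -0.00417888, -0.00349377]), 'opening': 1.0030075573125268}
scene [[403.73090016   0.         318.03378177]
 [  0.         403.73090016 190.25100658]
 [  0.           0.           1.        ]] [[ 0.53397459  0.52745561 -0.66080384  1.11657268]
 [ 0.84543984 -0.32372603  0.42477399 -0.44424303]
 [ 0.01013002 -0.78548841 -0.61879346  0.61184882]
 [ 0.          0.          0.          1.        ]]
top [[404.12584995   0.         323.36428904]
 [  0.         404.12584995 207.59928262]
 [  0.           0.           1.        ]] [[-0.00591841 -0.98801023  0.15427494  0.41728684]
 [-0.99996118  0.00685443  0.00553598 -0.07768527]
 [-0.00652707 -0.15423619 -0.98801245  1.02282357]
 [ 0.          0.          0.          1.        ]]
wrist [[290.59275459   0.         313.94379568]
 [  0.         290.59275459 199.67762181]
 [  0.           0.           1.        ]] [[ 6.94589919e-04 -9.59607808e-01 -2.81340314e-01  7.14981011e-02]
 [ 9.99999708e-01  5.76999852e-04  5.00803284e-04  4.51918487e-04]
 [-3.18241422e-04 -2.81340580e-01  9.59607929e-01 -1.46110498e-01]
 [ 0.00000000e+00  0.00000000e+00  0.00000000e+00  1.00000000e+00]]
```

View pics/scene0.png

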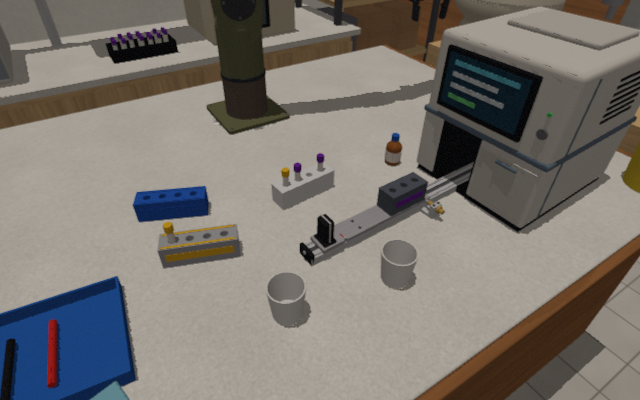

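View pics/top0.png

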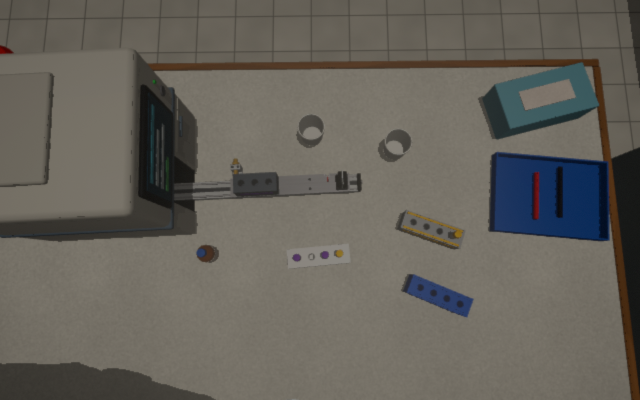

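View pics/wrist0.png

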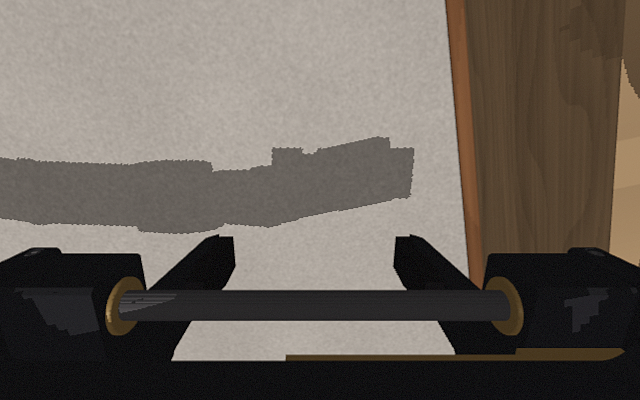

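```bash
python3 - <<'E'
from plant import r
import numpy as np
np.set_printoptions(precision=4,suppress=True)
L=['purple_a_centre','gold_a_centre','seat0','seat1','seat2','serum_hole0','serum_hole1','serum_hole2','shuttle_grip','grip_outer','grip_inner','grip_at_notch','cup0','control']
for n in ['top','scene']:
    p=r.snapshot(n); K=p['intrinsics'];E=np.linalg.inv(p['extrinsics'])
    for l in L:
        for d in r.spot_point(p,l):
            c=E[:3,:3]@d['xyz']+E[:3,3]; u=K@c/c[2]
            print(n,l,round(d['p'],2),np.array(d['xyz']),u[:2].round(0),{k:v for k,v in d.items() if k not in('p','xyz')})
E
```

```text
top gold_a_centre 0.6 [ 0.4629 -0.1082  0.0485] [339. 251.] {}
top seat0 0.81 [0.6324 0.0588 0.0778] [268. 180.] {}
top seat0 0.67 [0.6298 0.0907 0.0796] [255. 181.] {}
top seat0 0.64 [0.6251 0.1284 0.0785] [239. 183.] {}
top seat1 0.81 [0.6324 0.0588 0.0778] [268. 180.] {}
top seat1 0.67 [0.6298 0.0907 0.0796] [255. 181.] {}
top seat1 0.64 [0.6251 0.1284 0.0785] [239. 183.] {}
top seat2 0.81 [0.6324 0.0588 0.0778] [268. 180.] {}
top seat2 0.67 [0.6298 0.0907 0.0796] [255. 181.] {}
top seat2 0.64 [0.6251 0.1284 0.0785] [239. 183.] {}
top serum_hole0 0.81 [ 0.3651 -0.3276  0.0558] [433. 293.] {}
top serum_hole0 0.76 [ 0.5129 -0.3479  0.0506] [438. 230.] {}
top serum_hole0 0.7 [ 0.5334 -0.2878  0.0523] [413. 221.] {}
top serum_hole0 0.6 [ 0.5262 -0.3183  0.0517] [425. 224.] {}
top serum_hole0 0.59 [ 0.3531 -0.3585  0.0521] [446. 298.] {}
top serum_hole0 0.58 [ 0.3778 -0.2993  0.0477] [420. 287.] {}
top serum_hole1 0.81 [ 0.3651 -0.3276  0.0558] [433. 293.] {}
top serum_hole1 0.76 [ 0.5129 -0.3479  0.0506] [438. 230.] {}
top serum_hole1 0.7 [ 0.5334 -0.2878  0.0523] [413. 221.] {}
top s
[... 2658 characters left out ...]
76  0.0491] [164. 196.] {}
scene shuttle_grip 0.79 [ 0.6412 -0.1152  0.0675] [328. 226.] {}
scene grip_outer 0.68 [0.6308 0.0937 0.0778] [405. 185.] {}
scene grip_outer 0.49 [ 0.6354 -0.1227  0.0309] [323. 239.] {}
scene grip_inner 0.68 [ 0.6369 -0.1112  0.0284] [328. 238.] {}
scene grip_inner 0.16 [0.6283 0.1241 0.0769] [415. 181.] {}
scene grip_at_notch 0.87 [0.6244 0.1136 0.0648] [409. 186.] {}
scene grip_at_notch 0.71 [ 0.4529 -0.0039  0.0502] [323. 169.] {}
scene cup0 0.82 [ 0.7713 -0.0443 -0.0021] [395. 279.] {}
scene cup0 0.65 [ 0.7292 -0.2565 -0.0003] [287. 312.] {}
scene control 0.95 [ 0.4615  0.2157 -0.0004] [393. 161.] {}
scene control 0.47 [ 0.535  -0.2874  0.0498] [225. 233.] {}
```

```bash
cat > h.py <<'E'
from plant import r
import numpy as np, cv2, sys
from scipy.spatial.transform import Rotation as Ro
np.set_printoptions(precision=4,suppress=True)
def st():
    s=r.get_state(); return s,np.array(s['tool_pos']),Ro.from_quat(s['eef_rot'])
def tgt(p,ang=None):
    """row to bring TCP to world p, tool x at world angle ang deg, pointing down"""
    s,t,R=st(); d=R.inv().apply(np.array(p)-t)
    if ang is None: w=np.zeros(3)
    else:
        a=np.radians(ang); x=np.array([np.cos(a),np.sin(a),0]); z=np.array([0,0,-1.]); y=np.cross(z,x)
        w=(R.inv()*Ro.from_matrix(np.c_[x,y,z])).as_rotvec(degrees=True)
    print('row',[round(float(v),4) for v in d],[round(float(v),2) for v in w])
def info():
    s,t,R=st(); X=R.apply([1,0,0]); print('t',round(s['clock'],2),'tcp',t,'xang',round(np.degrees(np.arctan2(X[1],X[0])),2),'z',R.apply([0,0,1]),'F',np.array(s['contact_force']),'op',round(s['opening'],3),'q',np.array(s['q']))
def wrist(name=None):
    s,t,R=st(); p=r.snapshot('wrist')
    T=np.eye(4);T[:3,:3]=R.as_matrix();T[:3,3]=t
    p['E']=T@np.array(p['tool_from_camera'])
    if name: cv2.imwrite(f'pics/{name}.png',p['img'])
    return p
def cam(n,name=None):
    p=r.snapshot(n); p['E']=np.array(p['extrinsics'])
    if name: cv2.imwrite(f'pics/{name}.png',p['img'])
    return p
def ray(p,u,v,z):
    d=p['E'][:3,:3]@np.linalg.solve(p['intrinsics'],[u,v,1.]); o=p['E'][:3,3]
    return o+d*(z-o[2])/d[2]
def proj(p,x):
    E=np.linalg.inv(p['E']); c=E[:3,:3]@np.array(x)+E[:3,3]; u=p['intrinsics']@c/c[2]; return u[:2]
E
python3 - <<'E'
from h import *
tgt([.36,.25,.239],130); tgt([.46,-.06,.239],93)
p=cam('top')
for u,v in[(297,257),(311,256),(324,254),(339,253)]: print(ray(p,u,v,.092 if u!=311 else .05))
print(ray(p,175,230,0.),ray(p,175,200,0.))
p=cam('scene');print('analyser near corner',ray(p,419,168,0))
for l in ['purple_a_centre','gold_a_centre']:
    for d in r.spot_point(p,l): print(l,d)
E
```

```text
row [-0.2959, -0.3017, -0.0003] [0.0, -0.0, 37.24]
row [-0.4619, -0.5819, -0.0003] [0.0, -0.0, 74.24]
[ 0.4486 -0.0115  0.092 ]
[ 0.4522 -0.042   0.05  ]
[ 0.4551 -0.0733  0.092 ]
[ 0.4571 -0.1077  0.092 ]
[0.5219 0.3061 0.    ] [0.5995 0.31   0.    ]
analyser near corner [0.5225 0.2542 0.    ]
purple_a_centre {'xyz': [0.4586, -0.074, 0.0505], 'p': 0.6}
gold_a_centre {'xyz': [0.6367, -0.1132, 0.0278], 'p': 0.67}
gold_a_centre {'xyz': [0.522, -0.3214, 0.0492], 'p': 0.6}
gold_a_centre {'xyz': [0.4572, -0.1085, 0.0464], 'p': 0.54}
```

Call:
carry_out(
  commands=[
    [-0.296, -0.302, 0, 0, 0, 37],
    [-0.296, -0.302, 0, 0, 0, 37],
    [-0.296, -0.302, 0, 0, 0, 37],
    [-0.296, -0.302, 0, 0, 0, 37],
    [-0.296, -0.302, 0, 0, 0, 37],
    [-0.296, -0.302, 0, 0, 0, 37],
    [-0.296, -0.302, 0, 0, 0, 37],
    [-0.296, -0.302, 0, 0, 0, 37],
    [-0.296, -0.302, 0, 0, 0, 37],
    [-0.462, -0.582, 0, 0, 0, 72.2],
    [-0.462, -0.582, 0, 0, 0, 72.2],
    [-0.462, -0.582, 0, 0, 0, 72.2],
  ],
)

```text
clock: 3.05
tool_pos: [0.4068, 0.1054, 0.239]
eef_rot: [0.615, 0.789, 0.001, 0.0]
contact_force: [1.9, 0.4, -0.5]
opening: 0.999
```

```bash
python3 - <<'E'
from h import *
info(); tgt([.455,-.06,.239],95)
E
```

```text
t 3.05 tcp [0.4068 0.1054 0.239 ] xang 104.15 z [ 0.001   0.0006 -1.    ] F [ 1.9313  0.4227 -0.5297] op 0.999 q [-0.3953  0.4334  0.0468  2.1575 -0.0381  0.5503 -0.0735]
row [-0.1721, 0.0064, -0.0001] [0.06, -0.03, 9.15]
```

Call:
carry_out(
  commands=[
    [-0.165, 0.006, 0, 0, 0, 5],
    [-0.165, 0.006, 0, 0, 0, 5],
    [-0.165, 0.006, 0, 0, 0, 5],
    [-0.165, 0.006, 0, 0, 0, 5],
    [-0.165, 0.006, 0, 0, 0, 5],
    [-0.165, 0.006, 0, 0, 0, 5],
  ],
)

```text
clock: 3.65
tool_pos: [0.4529, -0.0504, 0.2387]
eef_rot: [0.646, 0.763, 0.0, -0.0]
contact_force: [-0.3, 0.2, 0.1]
opening: 1.005
```

```bash
python3 - <<'E'
from h import *
info(); p=wrist('w1'); tgt([.455,-.06,.239],95)
for l in ['purple_a_centre','gold_a_centre','seat0','shuttle_grip']:
    for d in r.spot_point(p,l): print(l,np.array(d['xyz']),d['p'],proj(p,d['xyz']))
E
```

```text
t 3.65 tcp [ 0.4529 -0.0504  0.2387] xang 99.48 z [-0.0003  0.001  -1.    ] F [-0.2675  0.1732  0.1089] op 1.005 q [-0.0191  0.4749  0.0439  2.0633 -0.037   0.6045  0.216 ]
row [-0.0106, 0.0005, -0.0004] [-0.02, -0.07, 4.59]
purple_a_centre [ 0.4537 -0.0735  0.0505] 0.85 [310.442  197.8708]
gold_a_centre [ 0.46   -0.1048  0.0514] 0.76 [311.3667 223.142 ]
seat0 [0.626  0.0573 0.0849] 0.69 [504.0212 109.4065]
shuttle_grip [ 0.636  -0.1133  0.0652] 0.78 [453.0892 256.1509]
```

View pics/w1.png

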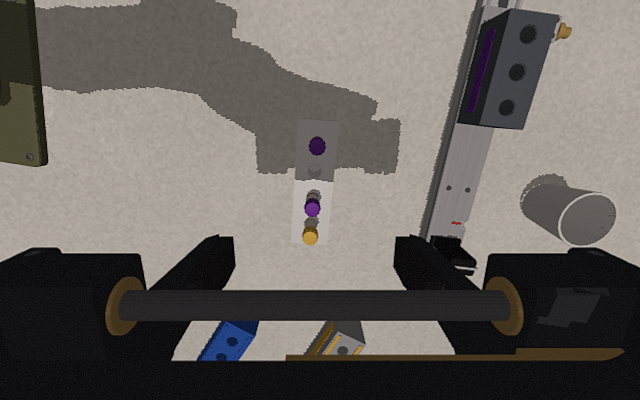

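```bash
cat >> h.py <<'E'
def mask(img,col):
    hsv=cv2.cvtColor(img,cv2.COLOR_BGR2HSV)
    if col=='purple': return cv2.inRange(hsv,(128,80,25),(165,255,255))
    return cv2.inRange(hsv,(15,120,60),(32,255,255))
def hull(p,c,ztop,zbot,rad=.0085):
    a=np.linspace(0,2*np.pi,40)
    pts=[proj(p,[c[0]+rad*np.cos(t),c[1]+rad*np.sin(t),z]) for z in(ztop,zbot) for t in a]
    return cv2.convexHull(np.float32(pts))[:,0]
def cen(h):
    m=cv2.moments(h.astype(np.float32)); return np.array([m['m10']/m['m00'],m['m01']/m['m00']]),m['m00']
def caps(p,col,ztop=.092,zbot=.074,amin=60):
    n,l,s,c=cv2.connectedComponentsWithStats(mask(p['img'],col)); out=[]
    for i in range(1,n):
        if s[i,4]<amin: continue
        x=ray(p,*c[i],(ztop+zbot)/2)
        for k in range(8):
            hc,a=cen(hull(p,x,ztop,zbot)); x=x+ray(p,*c[i],ztop)-ray(p,*hc,ztop)
        out.append((x[:2],c[i],int(s[i,4]),round(float(a))))
    return out
E
python3 - <<'E'
from h import *
p=wrist()
for c in('purple','gold'):
    for o in caps(p,c): print(c,o)
img=cv2.resize(p['img'][100:270,250:390],None,fx=4,fy=4,interpolation=cv2.INTER_CUBIC); cv2.imwrite('pics/c1.png',img[:, :])
p=cam('top')
for c in('purple','gold'):
    for o in caps(p,c,amin=15): print('top',c,o)
E
```

```text
purple (array([0.592, 0.088]), array([480.3987,  70.9545]), 770, 464)
purple (array([ 0.45  , -0.0083]), array([316.8035, 146.4891]), 229, 248)
purple (array([ 0.4559, -0.0742]), array([311.7957, 207.6652]), 230, 260)
gold (array([0.6567, 0.1322]), array([563.1382,  32.6053]), 152, 616)
gold (array([ 0.4588, -0.1069]), array([309.5065, 235.4156]), 231, 263)
gold (array([ 0.2474, -0.2367]), array([119.55  , 306.0267]), 1011, 324)
gold (array([ 0.7112, -0.1579]), array([508.3304, 306.1607]), 1008, 324)
gold (array([ 0.6885, -0.2333]), array([470.599 , 353.3941]), 2591, 290)
top purple (array([ 0.5918, -0.5667]), array([533. , 194.5]), 22, 70)
top gold (array([0.6778, 0.1389]), array([235.    , 161.3158]), 19, 57)
top gold (array([ 0.52  , -0.3493]), array([442.1893, 225.432 ]), 169, 59)
top gold (array([ 0.4962, -0.3221]), array([431.   , 235.686]), 121, 57)
```

View pics/c1.png

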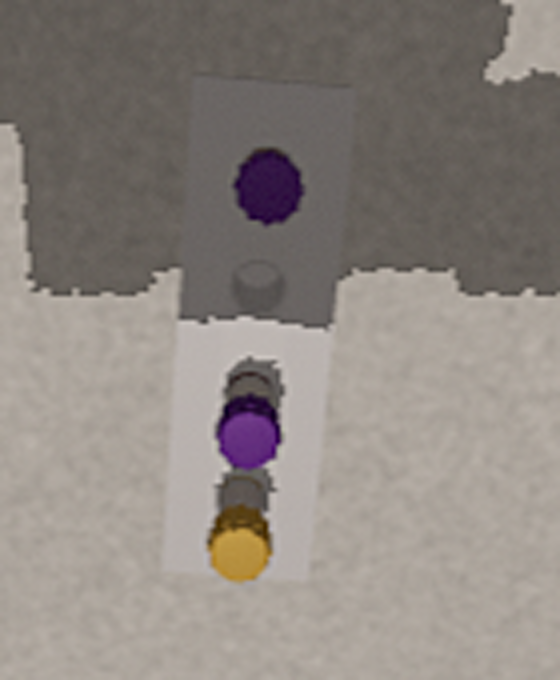

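```bash
python3 - <<'E'
from h import *
info(); tgt([.4588,-.1069,.12],95.1); tgt([.4588,-.1069,.064],95.1)
E
```

```text
t 4.0 tcp [ 0.453  -0.0504  0.2387] xang 99.56 z [-0.0001  0.0003 -1.    ] F [ 0.053  -0.9699 -0.2759] op 0.998 q [-0.0202  0.4749  0.0448  2.0631 -0.0366  0.6044  0.2167]
row [-0.0567, -0.0037, 0.1187] [-0.0, -0.02, 4.46]
row [-0.0567, -0.0037, 0.1747] [-0.0, -0.02, 4.46]
```

Call:
carry_out(
  commands=[
    [-0.0567, -0.0037, 0.05, 0, 0, 4.46],
    [-0.0567, -0.0037, 0.11, 0, 0, 4.46],
    [-0.0567, -0.0037, 0.11, 0, 0, 4.46],
    [-0.0567, -0.0037, 0.11, 0, 0, 4.46],
    [-0.0567, -0.0037, 0.11, 0, 0, 4.46],
  ],
)

```text
clock: 4.5
tool_pos: [0.4588, -0.1074, 0.129]
eef_rot: [0.675, 0.737, -0.0, -0.0]
contact_force: [0.1, 0.1, 0.3]
opening: 1.004
```

```bash
python3 - <<'E'
from h import *
info(); p=wrist('w2')
for c in('purple','gold'):
    for o in caps(p,c): print(c,o)
tgt([.4588,-.1069,.064],95.1)
E
```

```text
t 4.5 tcp [ 0.4588 -0.1074  0.129 ] xang 95.02 z [-0.0006  0.0005 -1.    ] F [0.0752 0.1268 0.3422] op 1.004 q [ 0.1143  0.6906  0.0288  2.1259 -0.0585  0.3265  0.2795]
purple (array([ 0.45  , -0.0088]), array([311.8046,  68.2102]), 742, 798)
purple (array([ 0.4558, -0.074 ]), array([312.1763, 175.9864]), 590, 633)
gold (array([ 0.4587, -0.1067]), array([312.2797, 221.7932]), 590, 649)
gold (array([ 0.3173, -0.1888]), array([119.637 , 306.0724]), 1022, 800)
gold (array([ 0.6146, -0.1624]), array([508.2593, 306.0442]), 1018, 802)
gold (array([ 0.6107, -0.2094]), array([487.5855, 354.9765]), 2340, 733)
row [0.0004, -0.0007, 0.0657] [0.08, -0.01, -0.05]
```

View pics/w2.png

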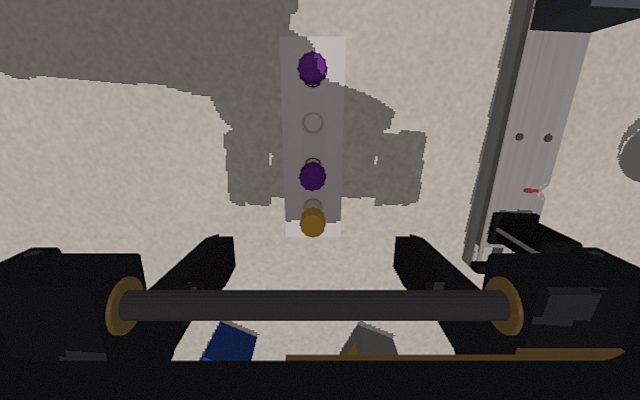

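Call:
carry_out(
  commands=[
    [0, -0.0005, 0.04, 0, 0, 0],
    [0, -0.0005, 0.065, 0, 0, 0],
    [0, -0.0005, 0.065, 0, 0, 0],
    [0, -0.0005, 0.065, 0, 0, 0],
  ],
)

```text
clock: 4.95
tool_pos: [0.4592, -0.1075, 0.0651]
eef_rot: [0.675, 0.738, 0.001, 0.001]
contact_force: [0.2, -0.3, 0.3]
opening: 1.0
```

Call:
carry_out(
  commands=[
    [0, 0, 0, 0, 0, 0],
    [0, 0, 0, 0, 0, 0],
    [0, 0, 0, 0, 0, 0],
    [0, 0, 0, 0, 0, 0],
    [0, 0, 0, 0, 0, 0],
    [0, 0, 0, 0, 0, 0],
  ],
  fingers=255,
  grip_force=12,
)

```text
clock: 5.55
tool_pos: [0.4583, -0.108, 0.0638]
eef_rot: [0.676, 0.737, 0.0, 0.0]
contact_force: [0.1, 1.2, 0.3]
opening: 0.479
```

```bash
python3 - <<'E'
from h import *
info()
E
```

```text
t 5.55 tcp [ 0.4583 -0.108   0.0638] xang 94.99 z [ 0.0001  0.0001 -1.    ] F [0.1052 1.164  0.3122] op 0.479 q [ 0.1253  0.8234  0.0134  2.1573 -0.0615  0.1612  0.2821]
```

Fingers still closing (0.48; a 17 mm cap is ≈0.19).

Call:
carry_out(
  commands=[
    [0, 0, 0, 0, 0, 0],
    [0, 0, 0, 0, 0, 0],
    [0, 0, 0, 0, 0, 0],
    [0, 0, 0, 0, 0, 0],
    [0, 0, 0, 0, 0, 0],
  ],
)

```text
clock: 6.05
tool_pos: [0.4583, -0.108, 0.0637]
eef_rot: [0.676, 0.737, 0.0, -0.0]
contact_force: [-0.3, 0.0, 1.0]
opening: 0.184
```

```bash
python3 - <<'E'
from h import *
info(); p=wrist('w3')
for o in caps(p,'gold'): print(o)
E
```

```text
t 6.05 tcp [ 0.4583 -0.108   0.0637] xang 94.99 z [-0.      0.0001 -1.    ] F [-0.3105  0.0207  1.0055] op 0.184 q [ 0.1253  0.8235  0.0133  2.1573 -0.0615  0.1611  0.2821]
(array([ 0.4593, -0.1066]), array([313.9312, 268.5659]), 1380, 1511)
(array([ 0.4324, -0.1304]), array([256.4408, 306.1415]), 431, 1540)
(array([ 0.49  , -0.1253]), array([371.321 , 306.1085]), 433, 1540)
(array([ 0.4795, -0.1572]), array([343.2256, 355.2256]), 2367, 1482)
```

View pics/w3.png

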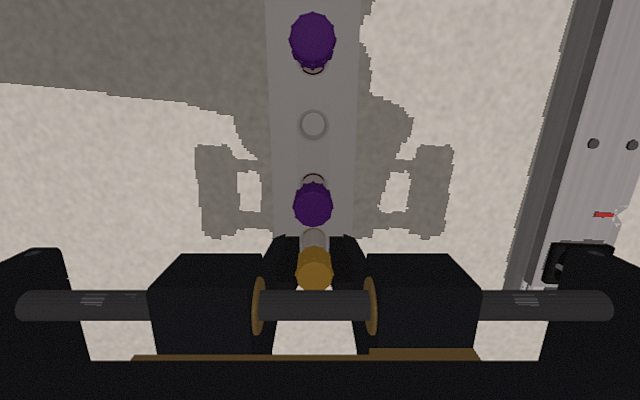

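```bash
python3 - <<'E'
from h import *
tgt([.533,-.289,.174],70)
E
```

```text
row [-0.1869, 0.0587, -0.1103] [-0.0, -0.0, 24.99]
```

Call:
carry_out(
  commands=[
    [0, 0, -0.04, 0, 0, 0],
    [0, 0, -0.09, 0, 0, 0],
    [-0.02, 0.006, -0.11, 0, 0, 5],
    [-0.06, 0.018, -0.11, 0, 0, 13],
    [-0.1, 0.031, -0.11, 0, 0, 20],
    [-0.145, 0.045, -0.11, 0, 0, 25],
    [-0.175, 0.055, -0.11, 0, 0, 25],
    [-0.187, 0.0587, -0.11, 0, 0, 25],
    [-0.187, 0.0587, -0.11, 0, 0, 25],
    [-0.187, 0.0587, -0.11, 0, 0, 25],
    [-0.187, 0.0587, -0.11, 0, 0, 25],
  ],
)

```text
clock: 7.2
tool_pos: [0.5327, -0.2873, 0.1735]
eef_rot: [0.819, 0.574, 0.0, -0.001]
contact_force: [-1.7, 1.1, 0.6]
opening: 0.184
```

```bash
python3 - <<'E'
from h import *
info(); p=wrist('w4')
for d in r.spot_point(p,'serum_hole0'): print(np.array(d['xyz']),d['p'],proj(p,d['xyz']))
cv2.imwrite('pics/c4.png',cv2.resize(p['img'][130:330,200:430],None,fx=3,fy=3,interpolation=cv2.INTER_CUBIC))
E
```

```text
t 7.2 tcp [ 0.5327 -0.2873  0.1735] xang 70.09 z [-0.001   0.0018 -1.    ] F [-1.7114  1.1387  0.5941] op 0.184 q [ 0.3372  0.7486  0.1454  1.6999 -0.1544  0.7059  0.2146]
[ 0.3764 -0.2958  0.0472] 0.94 [173.3487 250.5119]
[ 0.5201 -0.3162  0.0563] 0.83 [311.0954 226.976 ]
[ 0.5295 -0.2883  0.0462] 0.8 [310.467  194.9767]
[ 0.5114 -0.3525  0.0491] 0.78 [315.3079 258.0154]
```

View pics/c4.png

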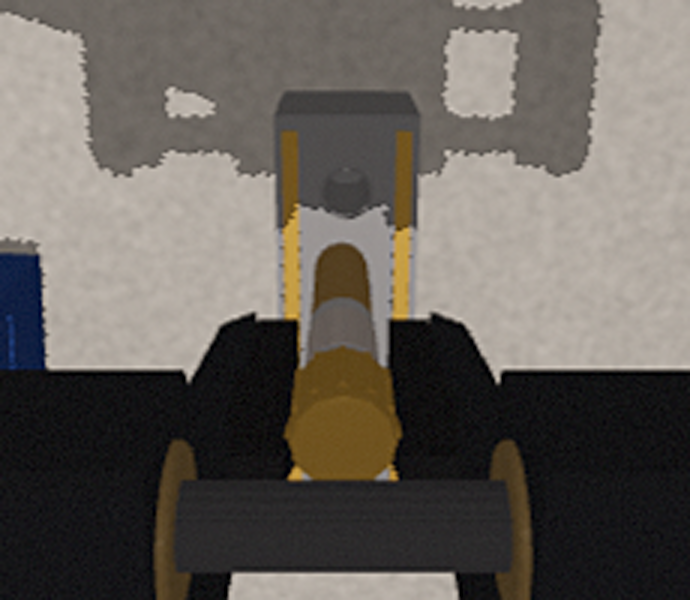

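View pics/w4.png

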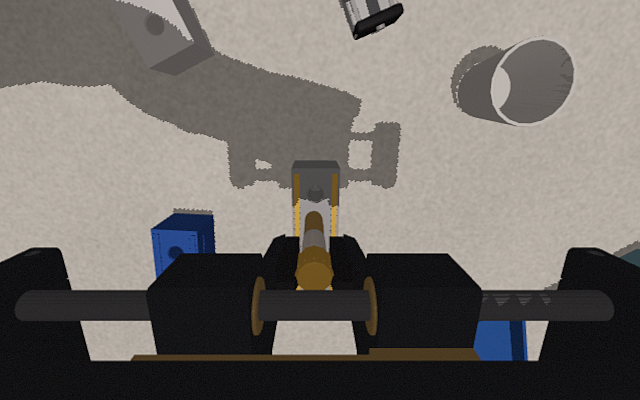

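```bash
python3 - <<'E'
from h import *
info(); p=wrist(); t=st()[1]
for o in caps(p,'gold',t[2]+.0283,t[2]+.0103): print(o)
for v in(192,193,194,195): print(v,ray(p,315.3,v,.05))
c=cv2.resize(p['img'][150:270,250:370],None,fx=5,fy=5,interpolation=cv2.INTER_NEAREST)
c=cv2.convertScaleAbs(c,alpha=1.8); 
cv2.imwrite('pics/c5.png',c)
E
```

```text
t 7.3 tcp [ 0.5329 -0.2876  0.1737] xang 70.09 z [-0.0005  0.0011 -1.    ] F [-0.0907 -0.397   0.1891] op 0.185 q [ 0.3371  0.7485  0.1458  1.6993 -0.1542  0.7059  0.2147]
(array([ 0.5382, -0.2525]), array([296.1711, 203.5428]), 304, 1498)
(array([ 0.5537, -0.2584]), array([333.2739, 204.1561]), 314, 1499)
(array([ 0.5425, -0.2633]), array([313.3564, 221.5294]), 289, 1500)
(array([ 0.5343, -0.2866]), array([313.8735, 269.0721]), 1415, 1511)
(array([ 0.5   , -0.2965]), array([256.5071, 305.9194]), 422, 1540)
(array([ 0.5544, -0.3162]), array([371.3808, 306.1168]), 428, 1542)
(array([ 0.5314, -0.3406]), array([343.2478, 355.2195]), 2365, 1485)
192 [ 0.5356 -0.2866  0.05  ]
193 [ 0.5352 -0.2875  0.05  ]
194 [ 0.5349 -0.2885  0.05  ]
195 [ 0.5345 -0.2894  0.05  ]
```

View pics/c5.png

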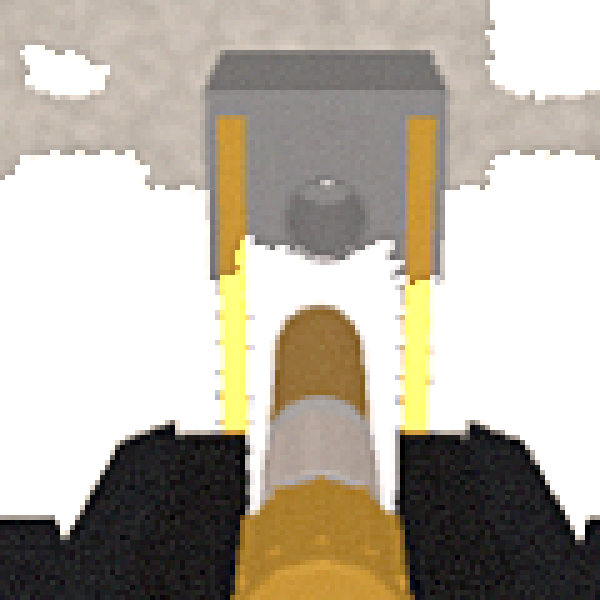

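```bash
cat >> h.py <<'E'
def tooltip(p,tcp,X,Y,tx,ty,hz=-.0193):
    """project bottom sphere outline extents for tube axis at tool (tx,ty)"""
    c=tcp+X*tx+Y*ty; cz=tcp[2]-hz-.033-.042+.0065
    a=np.linspace(0,2*np.pi,40); pts=[]
    for th in np.linspace(0,np.pi,20):
        for t in a: pts.append(proj(p,[c[0]+.0065*np.sin(th)*np.cos(t),c[1]+.0065*np.sin(th)*np.sin(t),cz+.0065*np.cos(th)]))
    pts=np.array(pts); return pts.min(0),pts.max(0)
E
python3 - <<'E'
from h import *
p=wrist(); s,t,R=st(); X=R.apply([1,0,0]);Y=R.apply([0,1,0])
for tx in(0,.001,.002): print(tx,tooltip(p,t,X,Y,tx,0))
for ty in(-.001,.001): print(ty,tooltip(p,t,X,Y,0.001,ty))
print(X,Y, ray(p,314.7,193.3,.05)-t, R.inv().apply(ray(p,314.7,193.3,.05)-t))
E
```

```text
0 (array([303.7916, 212.3704]), array([321.925 , 230.5408]))
0.001 (array([303.7793, 211.0433]), array([321.9372, 229.2345]))
0.002 (array([303.7669, 209.7127]), array([321.9494, 227.9247]))
-0.001 (array([302.3763, 211.0417]), array([320.5345, 229.2328]))
0.001 (array([305.1822, 211.045 ]), array([323.3399, 229.2361]))
[0.3411 0.94   0.0004] [ 0.94   -0.3411 -0.0003] [ 0.0016  0.0003 -0.1238] [0.0007 0.0015 0.1238]
```

Call:
carry_out(
  commands=[
    [-0.0007, 0.0011, 0.03, 0, 0, 0],
    [-0.0007, 0.0011, 0.05, 0, 0, 0],
    [-0.0007, 0.0011, 0.062, 0, 0, 0],
    [-0.0007, 0.0011, 0.062, 0, 0, 0],
    [-0.0007, 0.0011, 0.062, 0, 0, 0],
  ],
)

```text
clock: 7.9
tool_pos: [0.5342, -0.2903, 0.1122]
eef_rot: [0.819, 0.574, 0.0, 0.0]
contact_force: [0.6, 0.1, -0.2]
opening: 0.179
```

```bash
python3 - <<'E'
from h import *
info(); p=wrist(); 
c=cv2.resize(p['img'][150:270,250:370],None,fx=5,fy=5,interpolation=cv2.INTER_NEAREST)
c=cv2.convertScaleAbs(c,alpha=1.8); 
cv2.imwrite('pics/c6.png',c)
E
```

```text
t 7.9 tcp [ 0.5342 -0.2903  0.1122] xang 70.0 z [ 0.0006 -0.0003 -1.    ] F [ 0.5742  0.0968 -0.2357] op 0.179 q [ 0.3526  0.8381  0.124   1.7317 -0.1682  0.5815  0.2276]
```

View pics/c6.png

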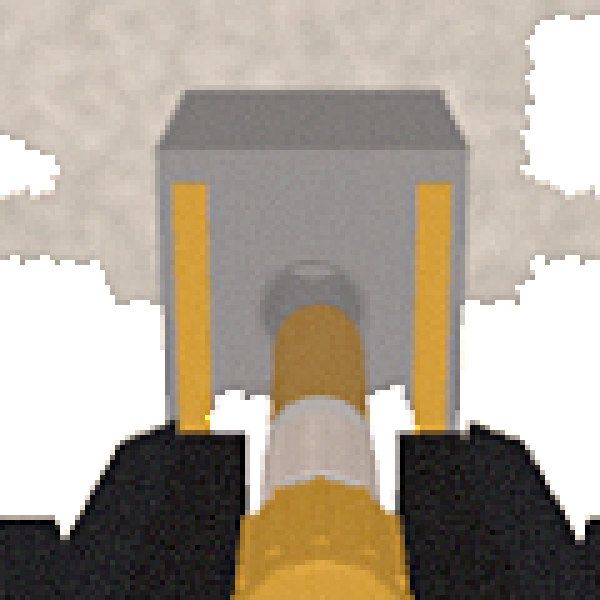

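```bash
python3 - <<'E'
from h import *
p=wrist(); s,t,R=st(); info()
for u,v in[(312.3,211.7),(312.1,150/5+150-.5)]: print(R.inv().apply(ray(p,u,v,.05)-t))
X=R.apply([1,0,0]);Y=R.apply([0,1,0])
for tx in(0,.001,.002): print(tx,tooltip(p,t,X,Y,tx,0.0004))
E
```

```text
t 8.0 tcp [ 0.5346 -0.2906  0.1128] xang 69.99 z [ 0.0018 -0.0009 -1.    ] F [0.4925 0.9159 0.4927] op 0.184 q [ 0.3527  0.8372  0.1242  1.7314 -0.1682  0.5813  0.2276]
[ 0.0025 -0.0004  0.0628]
[ 0.0274 -0.0006  0.0628]
0 (array([304.1409, 212.0782]), array([322.293 , 230.2648]))
0.001 (array([304.1286, 210.7498]), array([322.3054, 228.9573]))
0.002 (array([304.1163, 209.4177]), array([322.3179, 227.6463]))
```

Call:
carry_out(
  commands=[
    [0.001, -0.0009, 0.0, 0, 0, 0],
    [0.001, -0.0009, 0.004, 0, 0, 0],
    [0.001, -0.0009, 0.006, 0, 0, 0],
    [0.001, -0.0009, 0.006, 0, 0, 0],
  ],
)

```text
clock: 8.4
tool_pos: [0.5331, -0.2888, 0.1054]
eef_rot: [0.819, 0.574, -0.0, -0.0]
contact_force: [0.2, -0.6, -0.3]
opening: 0.184
```

```bash
cat > ck.py <<'E'
from h import *
import sys
info(); p=wrist(); 
c=cv2.resize(p['img'][150:270,250:370],None,fx=5,fy=5,interpolation=cv2.INTER_NEAREST)
c=cv2.convertScaleAbs(c,alpha=1.8); 
cv2.imwrite(f'pics/{sys.argv[1]}.png',c)
E
python3 ck.py c7
```

```text
t 8.4 tcp [ 0.5331 -0.2888  0.1054] xang 69.99 z [-0.0005  0.0004 -1.    ] F [ 0.1814 -0.5698 -0.3396] op 0.184 q [ 0.3526  0.847   0.1213  1.7387 -0.1699  0.5668  0.2277]
```

View pics/c7.png

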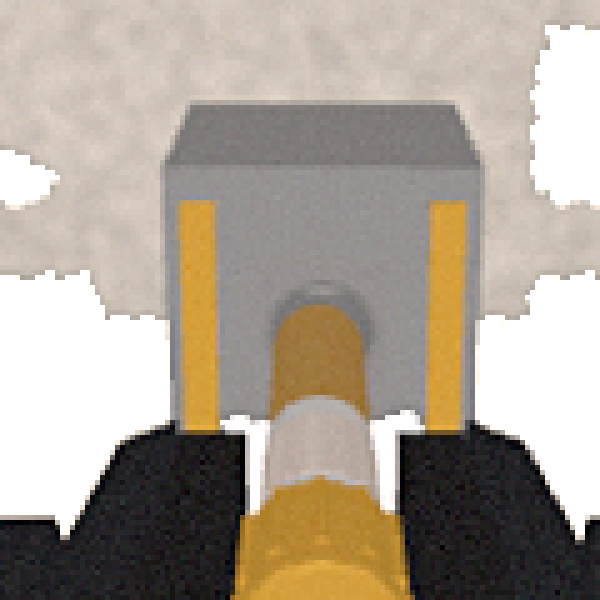

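```bash
python3 - <<'E'
from h import *
p=wrist(); s,t,R=st(); info()
for u,v in[(314,216.7),(314,165/5+149.5)]: print(R.inv().apply(ray(p,u,v,.05)-t))
E
```

```text
t 8.5 tcp [ 0.5333 -0.2889  0.1056] xang 69.99 z [-0.0002  0.0002 -1.    ] F [-0.1409  0.6188 -0.4696] op 0.181 q [ 0.3526  0.8468  0.1214  1.7383 -0.1698  0.5669  0.2277]
[0.001  0.001  0.0556]
[0.0268 0.0009 0.0556]
```

Call:
carry_out(
  commands=[
    [0, 0.0004, 0.006, 0, 0, 0],
    [0, 0.0004, 0.012, 0, 0, 0],
    [0, 0.0004, 0.018, 0, 0, 0],
  ],
)

```text
clock: 8.8
tool_pos: [0.5336, -0.2889, 0.087]
eef_rot: [0.819, 0.574, -0.0, -0.0]
contact_force: [0.5, 0.1, -0.0]
opening: 0.18
```

Call:
carry_out(
  commands=[
    [0, 0, 0.008, 0, 0, 0],
    [0, 0, 0.016, 0, 0, 0],
    [0, 0, 0.0225, 0, 0, 0],
    [0, 0, 0.0225, 0, 0, 0],
  ],
)

```text
clock: 9.2
tool_pos: [0.5333, -0.2888, 0.0641]
eef_rot: [0.819, 0.574, -0.0, -0.001]
contact_force: [-0.6, 0.4, 0.1]
opening: 0.182
```

```bash
python3 ck.py c8
```

```text
t 9.2 tcp [ 0.5333 -0.2888  0.0641] xang 70.0 z [-0.0013  0.0008 -1.    ] F [-0.6316  0.4103  0.0921] op 0.182 q [ 0.3616  0.911   0.1054  1.7505 -0.1776  0.4909  0.2342]
```

View pics/c8.png

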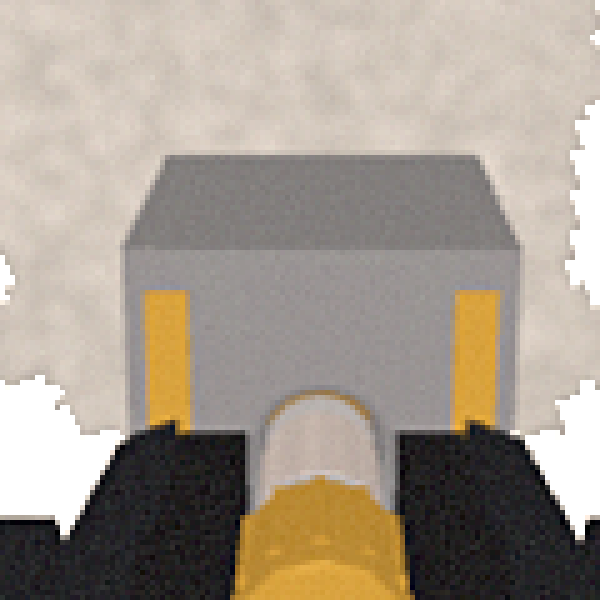

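Call:
carry_out(
  commands=[
    [0, 0, 0, 0, 0, 0],
    [0, 0, 0, 0, 0, 0],
    [0, 0, 0, 0, 0, 0],
    [0, 0, 0, 0, 0, 0],
    [0, 0, -0.03, 0, 0, 0],
    [0, 0, -0.075, 0, 0, 0],
    [0, 0, -0.075, 0, 0, 0],
  ],
  fingers=120,
)

```text
clock: 9.95
tool_pos: [0.5369, -0.2913, 0.1455]
eef_rot: [0.819, 0.573, 0.002, 0.005]
contact_force: [0.5, -0.4, 0.5]
opening: 0.529
```

```bash
python3 - <<'E'
from h import *
info(); p=wrist('w9')
for o in caps(p,'gold')[:3]: print(o)
tgt([.4558,-.0755,.139],95.1)
E
```

```text
t 9.95 tcp [ 0.5369 -0.2913  0.1455] xang 69.96 z [ 0.0093 -0.005  -0.9999] F [ 0.5431 -0.4455  0.5217] op 0.529 q [ 0.3441  0.7894  0.1374  1.7144 -0.163   0.6383  0.2217]
(array([ 0.5148, -0.2981]), array([287.7562, 232.4728]), 607, 557)
(array([ 0.5439, -0.3084]), array([327.9409, 232.0624]), 609, 553)
(array([ 0.5364, -0.2885]), array([309.8968, 212.2659]), 504, 548)
row [0.1745, -0.1485, 0.0031] [0.35, 0.12, -25.12]
```

View pics/w9.png

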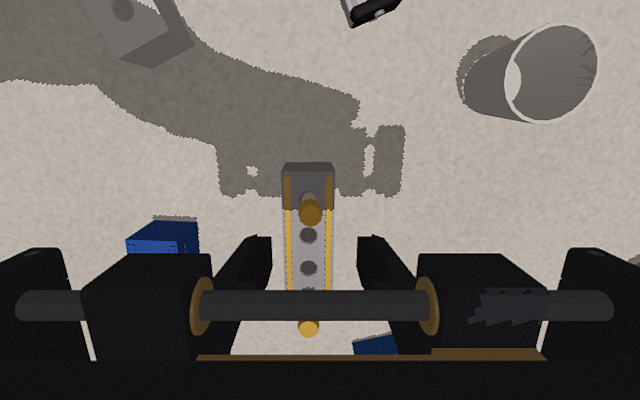

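Call:
carry_out(
  commands=[
    [0.03, -0.026, 0, 0, 0, -5],
    [0.065, -0.055, 0, 0, 0, -12],
    [0.1, -0.085, 0, 0, 0, -20],
    [0.14, -0.118, 0, 0.2, 0, -25.1],
    [0.165, -0.14, 0, 0.3, 0, -25.1],
    [0.1745, -0.1485, 0.003, 0.3, 0, -25.1],
    [0.1745, -0.1485, 0.003, 0.3, 0, -25.1],
    [0.1745, -0.1485, 0.003, 0.3, 0, -25.1],
    [0.1745, -0.1485, 0.003, 0.3, 0, -25.1],
  ],
)

```text
clock: 10.9
tool_pos: [0.4547, -0.0764, 0.1371]
eef_rot: [0.676, 0.737, -0.002, -0.001]
contact_force: [-0.4, -0.2, 0.7]
opening: 0.528
```

```bash
python3 - <<'E'
from h import *
info(); p=wrist('w10')
for o in caps(p,'purple'): print(o)
tgt([.4558,-.0741,.064],95.1)
E
```

```text
t 10.9 tcp [ 0.4547 -0.0764  0.1371] xang 94.91 z [-0.0041 -0.0006 -1.    ] F [-0.3713 -0.1563  0.6554] op 0.528 q [ 0.0354  0.6692  0.0484  2.1469 -0.0896  0.3314  0.244 ]
(array([0.5873, 0.0595]), array([550.1073,  25.968 ]), 969, 1400)
(array([ 0.4501, -0.0085]), array([314.3573, 121.9779]), 543, 579)
(array([ 0.4559, -0.074 ]), array([314.5104, 215.7013]), 529, 596)
row [0.002, 0.0017, 0.0731] [-0.24, 0.0, -0.18]
```

Call:
carry_out(
  commands=[
    [0.002, 0.0015, 0.03, -0.24, 0, 0],
    [0.002, 0.0015, 0.06, -0.24, 0, 0],
    [0.002, 0.0015, 0.073, -0.24, 0, 0],
    [0.002, 0.0015, 0.073, -0.24, 0, 0],
    [0.002, 0.0015, 0.073, -0.24, 0, 0],
  ],
)

```text
clock: 11.45
tool_pos: [0.4551, -0.0731, 0.0643]
eef_rot: [0.676, 0.737, -0.0, -0.001]
contact_force: [-0.1, -1.2, 0.7]
opening: 0.529
```

Call:
carry_out(
  commands=[
    [0, 0, 0, 0, 0, 0],
    [0, 0, 0, 0, 0, 0],
    [0, 0, 0, 0, 0, 0],
    [0, 0, 0, 0, 0, 0],
    [0, 0, 0, 0, 0, 0],
    [0, 0, 0, 0, 0, 0],
  ],
  fingers=255,
)

```text
clock: 12.05
tool_pos: [0.4551, -0.0721, 0.0644]
eef_rot: [0.675, 0.738, 0.0, -0.0]
contact_force: [0.3, -0.2, 2.5]
opening: 0.185
```

```bash
python3 - <<'E'
from h import *
info(); p=wrist('w11')
for o in caps(p,'purple'): print(o)
tgt([.629,.062,.21],93)
E
```

```text
t 12.05 tcp [ 0.4551 -0.0721  0.0644] xang 95.1 z [-0.0004  0.0011 -1.    ] F [ 0.3135 -0.1882  2.4996] op 0.185 q [ 0.0472  0.819   0.0172  2.1861 -0.0994  0.1377  0.2463]
(array([ 0.45  , -0.0084]), array([312.6889, 136.8393]), 1363, 1442)
(array([ 0.4562, -0.0727]), array([313.8567, 271.4053]), 1256, 1493)
row [0.1183, 0.1851, -0.1456] [-0.02, -0.06, 2.1]
```

```bash
python3 - <<'E'
from h import *
tgt([.630,.092,.204],92.6)
E
```

```text
row [0.1481, 0.1888, -0.1395] [-0.02, -0.06, 2.5]
```

Call:
carry_out(
  commands=[
    [0, 0, -0.04, 0, 0, 0],
    [0, 0, -0.09, 0, 0, 0],
    [0.01, 0.012, -0.13, 0, 0, 2.5],
    [0.035, 0.045, -0.14, 0, 0, 2.5],
    [0.065, 0.083, -0.14, 0, 0, 2.5],
    [0.095, 0.121, -0.14, 0, 0, 2.5],
    [0.125, 0.159, -0.14, 0, 0, 2.5],
    [0.148, 0.189, -0.14, 0, 0, 2.5],
    [0.148, 0.189, -0.14, 0, 0, 2.5],
    [0.148, 0.189, -0.14, 0, 0, 2.5],
    [0.148, 0.189, -0.14, 0, 0, 2.5],
    [0.148, 0.189, -0.14, 0, 0, 2.5],
  ],
)

```text
clock: 13.3
tool_pos: [0.6291, 0.0902, 0.2043]
eef_rot: [0.692, 0.722, -0.001, -0.001]
contact_force: [0.8, 0.0, 0.4]
opening: 0.181
```

```bash
cat > ck.py <<'E'
from h import *
import sys
info(); p=wrist(sys.argv[1]+'f'); 
y0=int(sys.argv[2]) if len(sys.argv)>2 else 150
c=cv2.resize(p['img'][y0:y0+120,250:370],None,fx=5,fy=5,interpolation=cv2.INTER_NEAREST)
c=cv2.convertScaleAbs(c,alpha=2.2); 
cv2.imwrite(f'pics/{sys.argv[1]}.png',c)
s,t,R=st()
X=R.apply([1,0,0]);Y=R.apply([0,1,0])
for tx in(-.002,-.001,0,.001): print(tx,*tooltip(p,t,X,Y,tx,0.0))
E
python3 ck.py c12 
```

```text
t 13.3 tcp [0.6291 0.0902 0.2043] xang 92.47 z [-0.0021  0.0002 -1.    ] F [0.7565 0.0391 0.4269] op 0.181 q [-0.2932  0.7464  0.1455  1.5755 -0.1343  0.8315 -0.052 ]
-0.002 [303.7201 213.8556] [321.8181 232.0059]
-0.001 [303.7069 212.5366] [321.8295 230.7035]
0 [303.6938 211.2099] [321.8408 229.3976]
0.001 [303.6806 209.8796] [321.8522 228.0882]
```

View pics/c12.png

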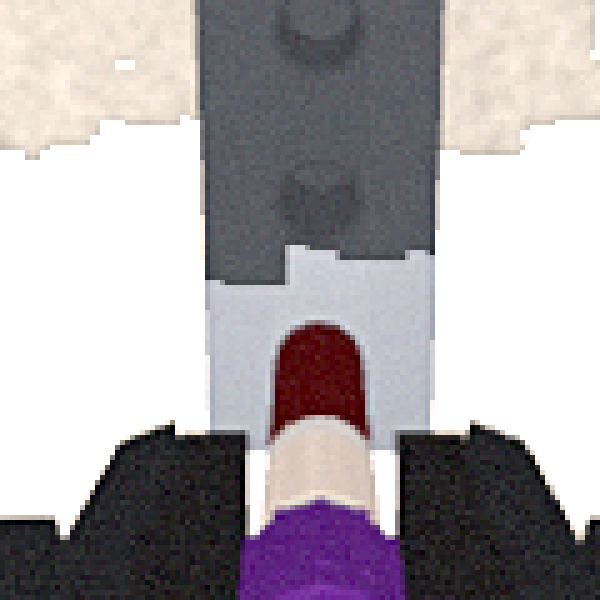

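View pics/c12f.png

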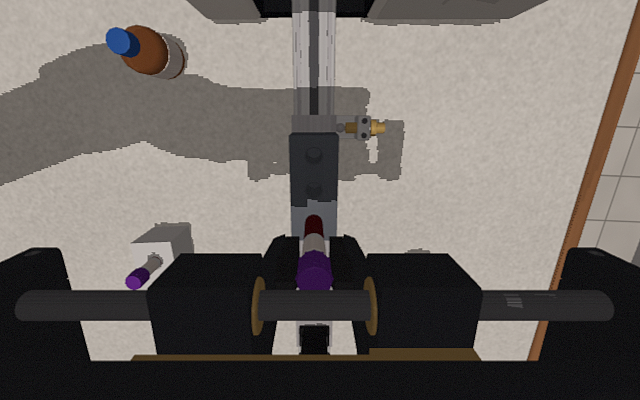

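```bash
python3 - <<'E'
from h import *
p=wrist(); s,t,R=st(); info()
for u,v in[(313.5,189)]: w=ray(p,u,v,.08);print(w,R.inv().apply(w-t))
E
```

```text
t 13.4 tcp [0.6295 0.0907 0.2044] xang 92.5 z [-0.0014  0.0007 -1.    ] F [0.5814 0.2301 0.0914] op 0.182 q [-0.2934  0.7465  0.1449  1.5746 -0.1344  0.8315 -0.052 ]
[0.6297 0.0946 0.08  ] [0.0037 0.0005 0.1244]
```

Call:
carry_out(
  commands=[
    [0.005, 0, 0.03, 0, 0, 0],
    [0.0054, 0, 0.05, 0, 0, 0],
    [0.0054, 0, 0.064, 0, 0, 0],
    [0.0054, 0, 0.066, 0, 0, 0],
    [0.0054, 0, 0.066, 0, 0, 0],
  ],
)

```text
clock: 13.9
tool_pos: [0.6299, 0.097, 0.1384]
eef_rot: [0.691, 0.723, 0.0, -0.001]
contact_force: [0.0, -0.5, 0.1]
opening: 0.184
```

```bash
python3 ck.py c13
```

```text
t 13.9 tcp [0.6299 0.097  0.1384] xang 92.56 z [-0.0009  0.0009 -1.    ] F [ 0.0113 -0.4858  0.1022] op 0.184 q [-0.2928  0.8321  0.1267  1.6215 -0.1476  0.6981 -0.0491]
-0.002 [303.9719 214.2371] [322.1069 232.4275]
-0.001 [303.9594 212.9166] [322.1189 231.1227]
0 [303.9469 211.5874] [322.131  229.8143]
0.001 [303.9344 210.2546] [322.1431 228.5023]
```

View pics/c13.png

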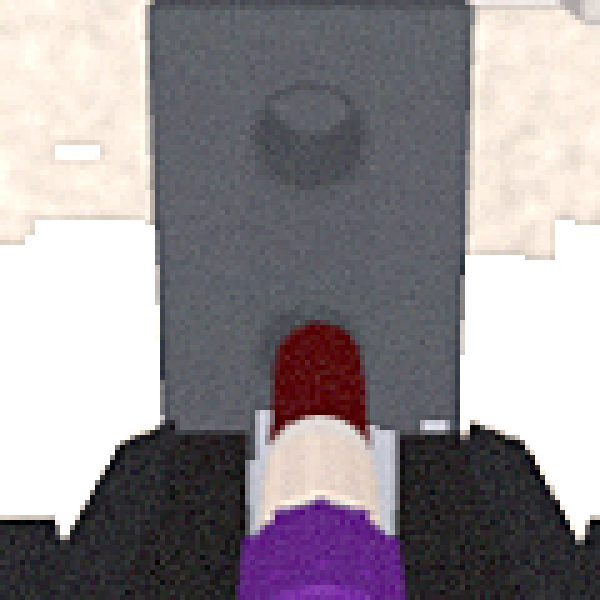

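```bash
python3 - <<'E'
from h import *
p=wrist(); s,t,R=st(); info()
w=ray(p,311.5,176.3,.08);a=R.inv().apply(w-t);print(w,a, a-[.033,0,0])
# predicted hole1 outline for candidates
for tx in(-.003,-.002,-.001):
    c=t+R.apply([tx,-.0008,0]); print(tx,hull(p,c,.08,.0799,.0075).min(0),hull(p,c,.08,.0799,.0075).max(0))
E
```

```text
t 14.0 tcp [0.6306 0.0972 0.1393] xang 92.57 z [ 0.001   0.0013 -1.    ] F [0.4227 0.0666 0.318 ] op 0.183 q [-0.293   0.831   0.1269  1.6207 -0.1476  0.698  -0.0492]
[0.6284 0.1272 0.08  ] [ 0.03   -0.0009  0.0593] [-0.003  -0.0009  0.0593]
-0.003 [301.5907 210.0205] [321.5546 228.843 ]
-0.002 [301.5755 208.7412] [321.5651 227.6116]
-0.001 [301.5603 207.4585] [321.5755 226.3769]
```

Call:
carry_out(
  commands=[
    [-0.0013, -0.0012, 0.0, 0, 0, 0],
    [-0.0013, -0.0012, 0.002, 0, 0, 0],
    [-0.0013, -0.0012, 0.003, 0, 0, 0],
    [-0.0013, -0.0012, 0.003, 0, 0, 0],
  ],
)

```text
clock: 14.4
tool_pos: [0.6285, 0.0961, 0.1352]
eef_rot: [0.691, 0.723, 0.0, -0.001]
contact_force: [-0.5, 0.5, 0.5]
opening: 0.182
```

```bash
python3 ck.py c14
```

```text
t 14.4 tcp [0.6285 0.0961 0.1352] xang 92.59 z [-0.0011  0.0011 -1.    ] F [-0.5452  0.5401  0.521 ] op 0.182 q [-0.291   0.8348  0.125   1.6281 -0.148   0.6889 -0.0469]
-0.002 [303.4681 214.0732] [321.5562 232.2154]
-0.001 [303.455  212.7546] [321.5675 230.9135]
0 [303.4418 211.4285] [321.5787 229.6081]
0.001 [303.4286 210.0989] [321.59   228.2991]
```

View pics/c14.png

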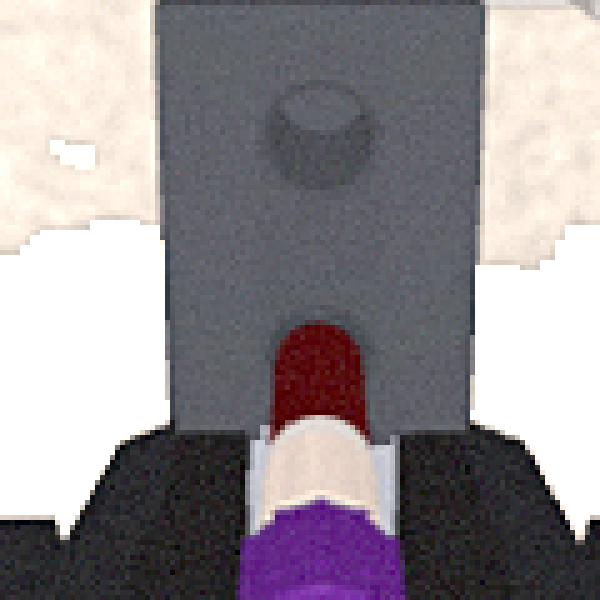

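```bash
python3 - <<'E'
from h import *
p=wrist(); s,t,R=st(); info()
w=ray(p,313.7,176.5,.08);a=R.inv().apply(w-t);print(w,a, a-[.033,0,0])
for tx in(-.003,-.002,-.001):
    c=t+R.apply([tx,0.0004,0]); print(tx,hull(p,c,.08,.0799,.0075).min(0),hull(p,c,.08,.0799,.0075).max(0))
E
```

```text
t 14.5 tcp [0.6286 0.0961 0.1352] xang 92.6 z [-0.0009  0.0012 -1.    ] F [ 0.3716  0.6011 -0.0293] op 0.183 q [-0.291   0.8348  0.125   1.6278 -0.148   0.6889 -0.0469]
[0.6281 0.1269 0.08  ] [0.0307 0.0009 0.0553] [-0.0023  0.0009  0.0553]
-0.003 [302.9029 211.7952] [323.2022 230.8992]
-0.002 [302.8893 210.4964] [323.2151 229.6498]
-0.001 [302.8756 209.1942] [323.228  228.3971]
```

Call:
carry_out(
  commands=[
    [-0.0005, 0.0004, 0.004, 0, 0, 0],
    [-0.0005, 0.0004, 0.01, 0, 0, 0],
    [-0.0005, 0.0004, 0.016, 0, 0, 0],
  ],
)

```text
clock: 14.8
tool_pos: [0.6289, 0.0956, 0.1186]
eef_rot: [0.691, 0.723, -0.0, -0.001]
contact_force: [1.2, 0.0, -0.9]
opening: 0.183
```

Call:
carry_out(
  commands=[
    [0, 0, 0.007, 0, 0, 0],
    [0, 0, 0.015, 0, 0, 0],
    [0, 0, 0.022, 0, 0, 0],
    [0, 0, 0.0245, 0, 0, 0],
    [0, 0, 0.0245, 0, 0, 0],
  ],
)

```text
clock: 15.3
tool_pos: [0.629, 0.0956, 0.0946]
eef_rot: [0.691, 0.723, -0.0, -0.001]
contact_force: [-0.4, 0.2, 1.1]
opening: 0.187
```

```bash
python3 ck.py c15
```

```text
t 15.3 tcp [0.629  0.0956 0.0946] xang 92.59 z [-0.0011  0.0011 -1.    ] F [-0.441   0.1595  1.1096] op 0.187 q [-0.2833  0.8923  0.1125  1.646  -0.1547  0.613  -0.0403]
-0.002 [303.2145 214.0947] [321.3047 232.2393]
-0.001 [303.201  212.7762] [321.3156 230.9373]
0 [303.1875 211.4501] [321.3266 229.6318]
0.001 [303.174  210.1204] [321.3376 228.3228]
```

View pics/c15.png

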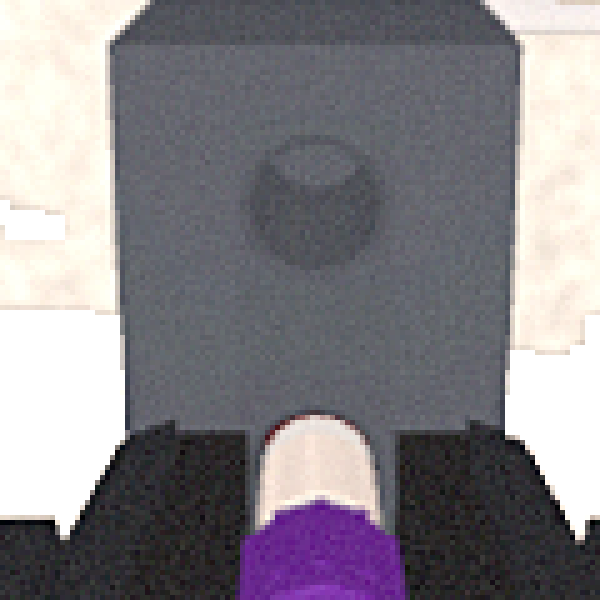

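Call:
carry_out(
  commands=[
    [0, 0, 0, 0, 0, 0],
    [0, 0, 0, 0, 0, 0],
    [0, 0, 0, 0, 0, 0],
    [0, 0, 0, 0, 0, 0],
    [0, 0, -0.03, 0, 0, 0],
    [0, 0, -0.06, 0, 0, 0],
    [0, 0, -0.06, 0, 0, 0],
    [0, 0, -0.06, 0, 0, 0],
  ],
  fingers=120,
)

```text
clock: 16.15
tool_pos: [0.6293, 0.0957, 0.1552]
eef_rot: [0.691, 0.723, 0.001, -0.0]
contact_force: [-0.2, 0.3, 0.0]
opening: 0.528
```

```bash
python3 - <<'E'
from h import *
info(); p=wrist('w16')
for o in caps(p,'purple',.122,.104): print(o)
tgt([.45,-.0085,.139],95.1)
E
```

```text
t 16.15 tcp [0.6293 0.0957 0.1552] xang 92.6 z [ 0.0003  0.0014 -1.    ] F [-0.1598  0.2601  0.0045] op 0.528 q [-0.2934  0.8082  0.1311  1.6145 -0.1446  0.7278 -0.0489]
(array([0.6315, 0.0935]), array([315.2088, 227.8383]), 637, 676)
row [-0.0959, -0.1831, 0.0155] [-0.1, -0.07, -2.5]
```

View pics/w16.png

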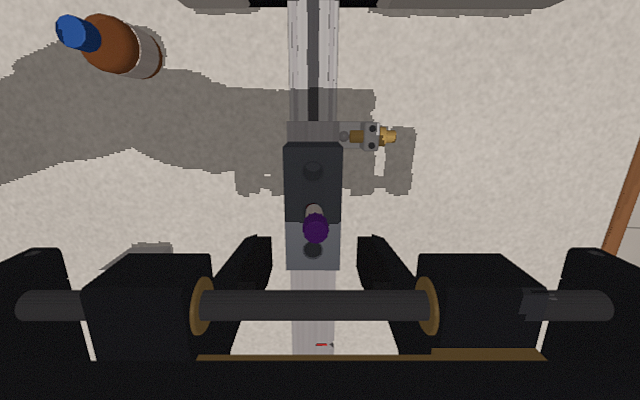

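Call:
carry_out(
  commands=[
    [-0.015, -0.03, 0, 0, 0, -2.5],
    [-0.035, -0.067, 0, 0, 0, -2.5],
    [-0.055, -0.105, 0, 0, 0, -2.5],
    [-0.075, -0.143, 0.005, 0, 0, -2.5],
    [-0.09, -0.172, 0.01, 0, 0, -2.5],
    [-0.096, -0.183, 0.0155, 0, 0, -2.5],
    [-0.096, -0.183, 0.0155, 0, 0, -2.5],
    [-0.096, -0.183, 0.0155, 0, 0, -2.5],
    [-0.096, -0.183, 0.0155, 0, 0, -2.5],
  ],
)

```text
clock: 17.1
tool_pos: [0.452, -0.0078, 0.1391]
eef_rot: [0.675, 0.738, 0.001, -0.0]
contact_force: [-0.7, 0.0, -0.4]
opening: 0.529
```

```bash
python3 - <<'E'
from h import *
info(); p=wrist('w17')
for o in caps(p,'purple'): print(o)
tgt([.45,-.0085,.064],95.1)
E
```

```text
t 17.1 tcp [ 0.452  -0.0078  0.1391] xang 95.16 z [ 0.0004  0.0016 -1.    ] F [-0.7433  0.0212 -0.4182] op 0.529 q [-0.1188  0.6584  0.0557  2.1751 -0.1169  0.3103  0.1267]
(array([0.5862, 0.091 ]), array([531.0434,  92.8229]), 1914, 1097)
(array([0.6514, 0.0957]), array([630.4251,  94.8596]), 534, 1333)
(array([ 0.4501, -0.0082]), array([309.6194, 218.0971]), 515, 584)
row [-0.0006, -0.002, 0.0752] [0.03, -0.08, 0.06]
```

Call:
carry_out(
  commands=[
    [-0.0005, -0.0019, 0.03, 0, 0, 0],
    [-0.0005, -0.0019, 0.06, 0, 0, 0],
    [-0.0005, -0.0019, 0.075, 0, 0, 0],
    [-0.0005, -0.0019, 0.075, 0, 0, 0],
    [-0.0005, -0.0019, 0.075, 0, 0, 0],
  ],
)

```text
clock: 17.65
tool_pos: [0.4492, -0.0088, 0.0643]
eef_rot: [0.675, 0.738, 0.0, -0.001]
contact_force: [1.4, 0.0, 0.2]
opening: 0.524
```

Call:
carry_out(
  commands=[
    [0, 0, 0, 0, 0, 0],
    [0, 0, 0, 0, 0, 0],
    [0, 0, 0, 0, 0, 0],
    [0, 0, 0, 0, 0, 0],
    [0, 0, 0, 0, 0, 0],
    [0, 0, 0, 0, 0, 0],
  ],
  fingers=255,
)

```text
clock: 18.25
tool_pos: [0.4489, -0.0092, 0.0645]
eef_rot: [0.675, 0.738, 0.0, -0.0]
contact_force: [0.3, 0.1, 2.4]
opening: 0.183
```

```bash
python3 - <<'E'
from h import *
info()
tgt([.631,.061,.204],92.6)
E
```

```text
t 18.25 tcp [ 0.4489 -0.0092  0.0645] xang 95.09 z [-0.0003  0.0011 -1.    ] F [0.3219 0.1217 2.3613] op 0.183 q [-0.0918  0.8157  0.0171  2.2203 -0.1275  0.1068  0.1355]
row [0.054, 0.1876, -0.1395] [-0.01, -0.07, 2.49]
```

Call:
carry_out(
  commands=[
    [0, 0, -0.04, 0, 0, 0],
    [0, 0, -0.09, 0, 0, 0],
    [0.003, 0.012, -0.13, 0, 0, 2.5],
    [0.012, 0.045, -0.1395, 0, 0, 2.5],
    [0.023, 0.083, -0.1395, 0, 0, 2.5],
    [0.034, 0.121, -0.1395, 0, 0, 2.5],
    [0.045, 0.159, -0.1395, 0, 0, 2.5],
    [0.054, 0.1876, -0.1395, 0, 0, 2.5],
    [0.054, 0.1876, -0.1395, 0, 0, 2.5],
    [0.054, 0.1876, -0.1395, 0, 0, 2.5],
    [0.054, 0.1876, -0.1395, 0, 0, 2.5],
    [0.054, 0.1876, -0.1395, 0, 0, 2.5],
  ],
)

```text
clock: 19.45
tool_pos: [0.6296, 0.0602, 0.2037]
eef_rot: [0.691, 0.723, -0.001, -0.001]
contact_force: [0.1, -0.3, 0.2]
opening: 0.182
```

```bash
python3 ck.py c18; python3 - <<'E'
from h import *
p=wrist(); s,t,R=st(); info()
c=np.array([.6311,.0608,.08]); print('expect seat0',proj(p,c),R.inv().apply(c-t))
E
```

```text
t 19.45 tcp [0.6296 0.0602 0.2037] xang 92.53 z [-0.0023  0.0006 -1.    ] F [ 0.071  -0.2559  0.1709] op 0.182 q [-0.2445  0.7429  0.1415  1.5856 -0.1315  0.8247 -0.006 ]
-0.002 [303.8054 213.9071] [321.9039 232.0586]
-0.001 [303.7925 212.5875] [321.9154 230.756 ]
0 [303.7796 211.2607] [321.927  229.4499]
0.001 [303.7666 209.9302] [321.9387 228.1402]
t 19.55 tcp [0.6302 0.0605 0.2039] xang 92.55 z [-0.0014  0.001  -1.    ] F [ 0.8845  0.4349 -0.7443] op 0.184 q [-0.2446  0.743   0.1412  1.5846 -0.1316  0.8246 -0.006 ]
expect seat0 [314.249  193.0208] [0.0001 0.0011 0.1239]
```

View pics/c18.png

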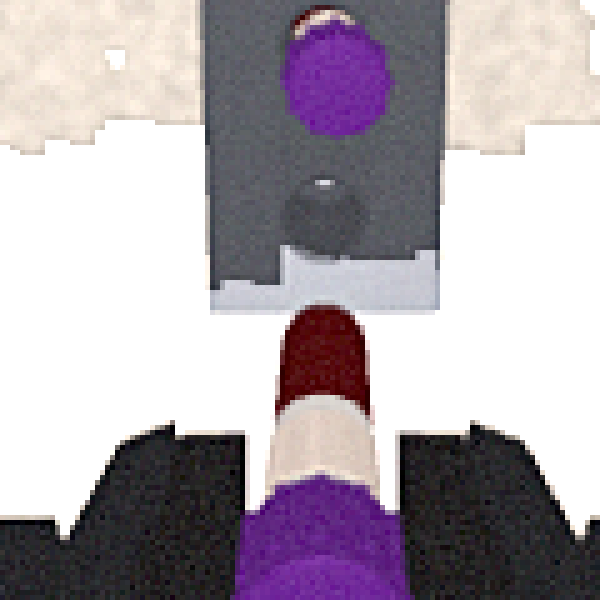

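Call:
carry_out(
  commands=[
    [-0.0006, 0.0003, 0.03, 0, 0, 0],
    [-0.0006, 0.0003, 0.05, 0, 0, 0],
    [-0.0006, 0.0003, 0.064, 0, 0, 0],
    [-0.0006, 0.0003, 0.067, 0, 0, 0],
    [-0.0006, 0.0003, 0.067, 0, 0, 0],
  ],
)

```text
clock: 20.05
tool_pos: [0.6311, 0.0605, 0.1367]
eef_rot: [0.691, 0.723, -0.0, -0.001]
contact_force: [0.1, -0.1, -0.5]
opening: 0.184
```

```bash
python3 ck.py c19; python3 - <<'E'
from h import *
p=wrist(); s,t,R=st(); info()
c=np.array([.6311,.0608,.08]); print('expect seat0',proj(p,c),R.inv().apply(c-t)); h=hull(p,c,.08,.0799,.0075); print(h.min(0),h.max(0))
E
```

```text
t 20.05 tcp [0.6311 0.0605 0.1367] xang 92.58 z [-0.0012  0.0011 -1.    ] F [ 0.1369 -0.139  -0.4528] op 0.184 q [-0.2336  0.8304  0.1219  1.6329 -0.1438  0.688   0.0054]
-0.002 [304.0284 214.3514] [322.1657 232.5453]
-0.001 [304.016  213.0311] [322.1778 231.2403]
0 [304.0035 211.7019] [322.1899 229.9318]
0.001 [303.991 210.369] [322.202  228.6198]
t 20.15 tcp [0.6319 0.0606 0.1377] xang 92.58 z [ 0.0009  0.0013 -1.    ] F [-0.225  -1.384   0.0651] op 0.182 q [-0.2337  0.8292  0.1222  1.632  -0.1438  0.6881  0.0054]
expect seat0 [311.7086 216.3142] [ 0.0002 -0.0008  0.0577]
[301.6095 206.6363] [321.8038 225.7387]
```

View pics/c19.png

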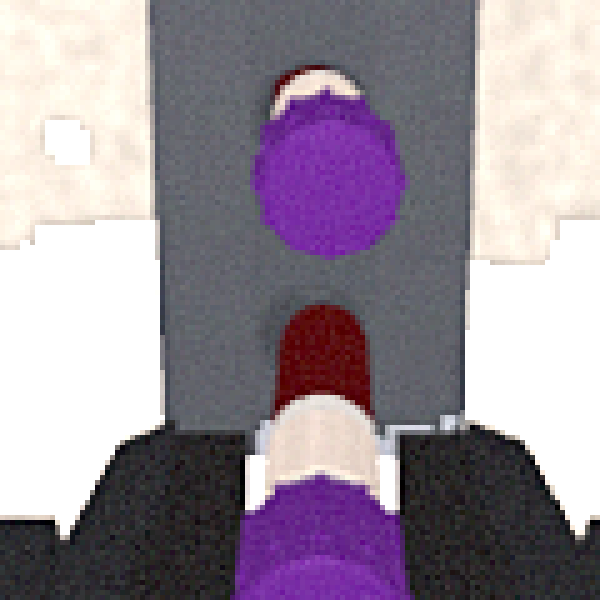

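Call:
carry_out(
  commands=[
    [-0.0007, -0.001, 0.0, 0, 0, 0],
    [-0.0007, -0.001, 0.001, 0, 0, 0],
    [-0.0007, -0.001, 0.001, 0, 0, 0],
    [-0.0007, -0.001, 0.001, 0, 0, 0],
  ],
)

```text
clock: 20.55
tool_pos: [0.6302, 0.0599, 0.1359]
eef_rot: [0.691, 0.723, 0.0, -0.001]
contact_force: [-0.2, -0.9, 0.1]
opening: 0.183
```

```bash
python3 ck.py c20; python3 - <<'E'
from h import *
p=wrist(); s,t,R=st(); info()
c=np.array([.6311,.0608,.08]); print('expect seat0',proj(p,c),R.inv().apply(c-t)); h=hull(p,c,.08,.0799,.0075); print(h.min(0),h.max(0))
E
```

```text
t 20.55 tcp [0.6302 0.0599 0.1359] xang 92.59 z [-0.0007  0.0012 -1.    ] F [-0.1509 -0.8669  0.0587] op 0.183 q [-0.2326  0.8303  0.1212  1.637  -0.1439  0.6836  0.0066]
-0.002 [303.3044 214.0649] [321.3841 232.1984]
-0.001 [303.291  212.7468] [321.395  230.8971]
0 [303.2775 211.4213] [321.406  229.5922]
0.001 [303.2641 210.0923] [321.417  228.2838]
t 20.65 tcp [0.6302 0.0599 0.1357] xang 92.59 z [-0.0009  0.0012 -1.    ] F [ 0.3562  0.192  -0.3124] op 0.184 q [-0.2326  0.8305  0.1213  1.637  -0.1439  0.6835  0.0066]
expect seat0 [313.6916 216.2699] [0.0008 0.001  0.0557]
[303.5156 206.5177] [323.8624 225.766 ]
```

View pics/c20.png

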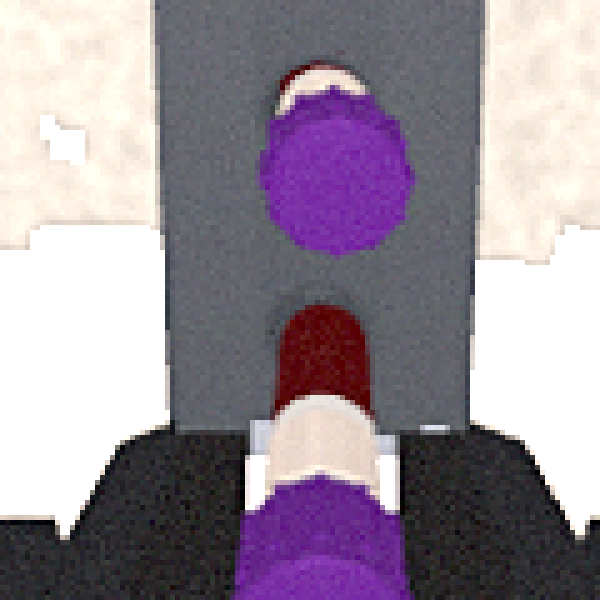

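Call:
carry_out(
  commands=[
    [0, -0.0003, 0.004, 0, 0, 0],
    [0, -0.0003, 0.01, 0, 0, 0],
    [0, -0.0003, 0.016, 0, 0, 0],
  ],
)

```text
clock: 20.95
tool_pos: [0.6297, 0.0599, 0.119]
eef_rot: [0.691, 0.723, -0.0, -0.001]
contact_force: [0.5, 0.2, -0.2]
opening: 0.184
```

Call:
carry_out(
  commands=[
    [0, 0, 0.007, 0, 0, 0],
    [0, 0, 0.015, 0, 0, 0],
    [0, 0, 0.022, 0, 0, 0],
    [0, 0, 0.025, 0, 0, 0],
    [0, 0, 0.025, 0, 0, 0],
  ],
)

```text
clock: 21.45
tool_pos: [0.6299, 0.0598, 0.0946]
eef_rot: [0.691, 0.723, 0.0, -0.001]
contact_force: [-1.0, -0.2, 1.5]
opening: 0.186
```

```bash
python3 ck.py c21
```

```text
t 21.45 tcp [0.6299 0.0598 0.0946] xang 92.59 z [-0.0009  0.0011 -1.    ] F [-0.9617 -0.1921  1.5004] op 0.186 q [-0.2258  0.8884  0.1087  1.6574 -0.1508  0.6049  0.0125]
-0.002 [303.1899 214.1357] [321.2785 232.2788]
-0.001 [303.1764 212.8175] [321.2893 230.977 ]
0 [303.1628 211.4915] [321.3002 229.6716]
0.001 [303.1492 210.1619] [321.3111 228.3627]
```

View pics/c21.png

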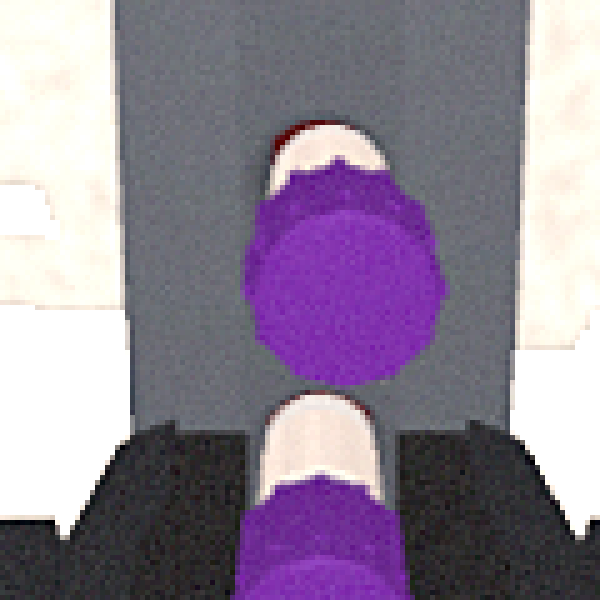

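Call:
carry_out(
  commands=[
    [0, 0, 0, 0, 0, 0],
    [0, 0, 0, 0, 0, 0],
    [0, 0, 0, 0, 0, 0],
    [0, 0, 0, 0, 0, 0],
    [0, 0, -0.03, 0, 0, 0],
    [0, 0, -0.07, 0, 0, 0],
    [0, 0, -0.1, 0, 0, 0],
    [0, 0, -0.1, 0, 0, 0],
    [0, 0, -0.1, 0, 0, 0],
  ],
  fingers=90,
)

```text
clock: 22.4
tool_pos: [0.6301, 0.0598, 0.1951]
eef_rot: [0.691, 0.723, 0.001, -0.0]
contact_force: [-0.3, 0.5, 0.5]
opening: 0.642
```

```bash
python3 - <<'E'
from h import *
info(); p=wrist('w22'); cam('scene','s22'); 
for n in ('top','scene'):
    q=cam(n)
    for l in('shuttle_grip','grip_at_notch','seat2'):
        for d in r.spot_point(q,l): print(n,l,np.array(d['xyz']),d['p'])
tgt([.637,-.10,.17],92.5)
E
```

```text
t 22.4 tcp [0.6301 0.0598 0.1951] xang 92.6 z [ 0.0001  0.0014 -1.    ] F [-0.2791  0.4569  0.4583] op 0.642 q [-0.2422  0.7527  0.1388  1.5948 -0.1338  0.803  -0.0021]
top shuttle_grip [ 0.637  -0.116   0.0652] 0.68
top shuttle_grip [ 0.4985 -0.3855  0.0509] 0.54
top grip_at_notch [0.6333 0.1144 0.0665] 0.96
top seat2 [0.6265 0.1284 0.0771] 0.98
top seat2 [0.6329 0.0591 0.079 ] 0.56
scene shuttle_grip [ 0.6389 -0.1171  0.0682] 0.86
scene shuttle_grip [ 0.5346 -0.2857  0.0519] 0.18
scene grip_at_notch [0.6245 0.111  0.0649] 0.85
scene grip_at_notch [0.6303 0.0618 0.0834] 0.52
scene seat2 [0.6295 0.093  0.0742] 0.97
scene seat2 [0.6313 0.1249 0.0831] 0.73
scene seat2 [0.631  0.0632 0.0814] 0.61
scene seat2 [0.6298 0.0962 0.0807] 0.37
row [-0.1599, 0.0, 0.0241] [-0.09, -0.06, 0.09]
```

View pics/s22.png

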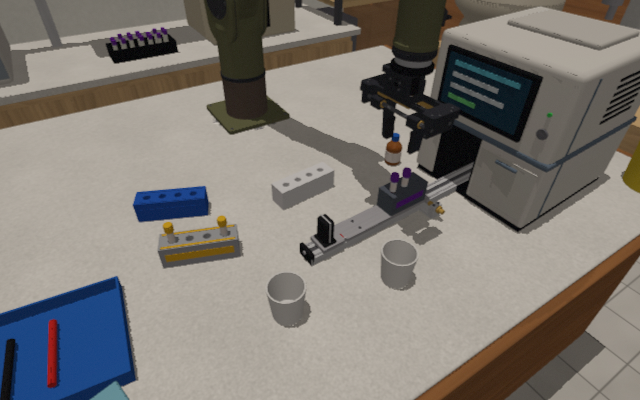

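View pics/w22.png

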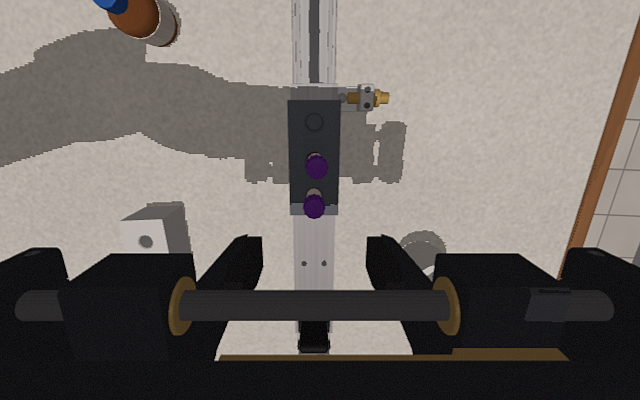

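Call:
carry_out(
  commands=[
    [-0.04, 0, 0, 0, 0, 0],
    [-0.085, 0, 0, 0, 0, 0],
    [-0.125, 0, 0.01, 0, 0, 0],
    [-0.16, 0, 0.024, 0, 0, 0],
    [-0.16, 0, 0.024, 0, 0, 0],
    [-0.16, 0, 0.024, 0, 0, 0],
    [-0.16, 0, 0.024, 0, 0, 0],
  ],
)

```text
clock: 23.6
tool_pos: [0.6375, -0.0981, 0.1707]
eef_rot: [0.69, 0.724, 0.001, -0.001]
contact_force: [1.0, 0.7, 0.0]
opening: 0.647
```

```bash
python3 - <<'E'
from h import *
info(); p=wrist('w23')
for l in('shuttle_grip',):
    for d in r.spot_point(p,l): print(l,np.array(d['xyz']),d['p'],proj(p,d['xyz']))
cv2.imwrite('pics/c23.png',cv2.convertScaleAbs(cv2.resize(p['img'][150:300,240:400],None,fx=4,fy=4,interpolation=cv2.INTER_NEAREST),alpha=2.2))
E
```

```text
t 23.6 tcp [ 0.6375 -0.0981  0.1707] xang 92.7 z [-0.0004  0.0026 -1.    ] F [0.9863 0.68   0.0258] op 0.647 q [ 0.0262  0.7973  0.1057  1.5731 -0.1114  0.7779  0.227 ]
shuttle_grip [ 0.6339 -0.117   0.0608] 0.88 [307.897  216.8145]
```

View pics/c23.png

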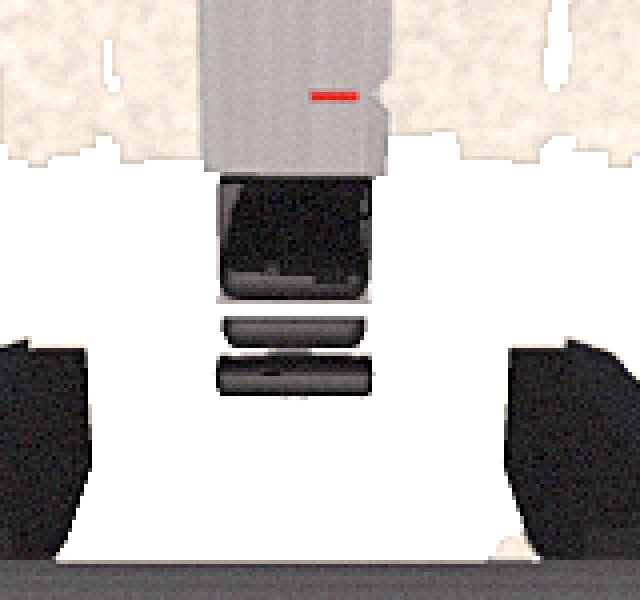

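View pics/w23.png

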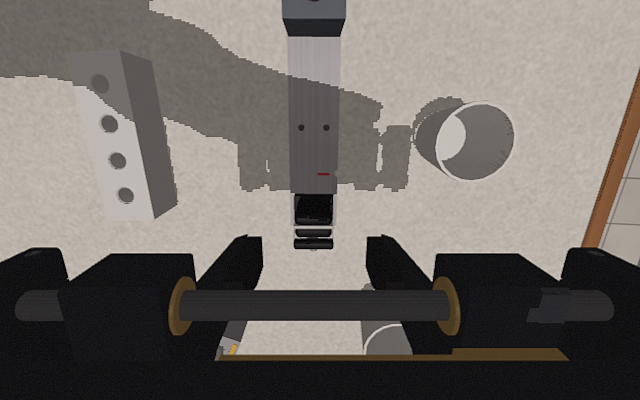

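```bash
python3 - <<'E'
from h import *
p=wrist(); info()
a=np.radians(92.5);X=np.array([np.cos(a),np.sin(a),0]);Y=np.array([X[1],-X[0],0])
c=np.array([.637,-.117,0])
for z in(.086,.03):
  for sx in(-.011,.011):
    for sy in(-.016,.016):
      q=c+X*sx+Y*sy; q[2]=z; print(z,sx,sy,(proj(p,q)-[239.5,149.5])*4)
cv2.imwrite('pics/c24.png',cv2.convertScaleAbs(cv2.resize(p['img'][185:260,280:350],None,fx=8,fy=8,interpolation=cv2.INTER_NEAREST),alpha=5))
n=ray(p,335,174,.03); print('V',n)
E
```

```text
t 23.75 tcp [ 0.6376 -0.0982  0.1709] xang 92.74 z [-0.0003  0.002  -1.    ] F [-0.5864  0.4332 -0.9288] op 0.648 q [ 0.0256  0.797   0.1063  1.5731 -0.1111  0.7779  0.2271]
0.086 -0.011 -0.016 [210.8926 357.7233]
0.086 -0.011 0.016 [359.3915 358.4344]
0.086 0.011 -0.016 [209.2463 261.155 ]
0.086 0.011 0.016 [361.474 261.9  ]
0.03 -0.011 -0.016 [226.2862 270.3001]
0.03 -0.011 0.016 [348.5374 270.8972]
0.03 0.011 -0.016 [225.2538 189.3537]
0.03 0.011 0.016 [350.0208 189.974 ]
V [ 0.659 -0.081  0.03 ]
```

View pics/c24.png

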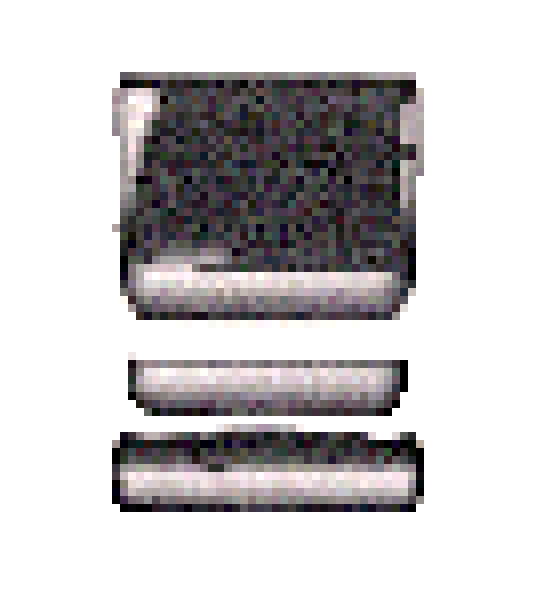

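Call:
carry_out(
  commands=[
    [-0.0186, 0.0008, 0.03, 0, 0, 0.2],
    [-0.0186, 0.0008, 0.07, 0, 0, 0.2],
    [-0.0186, 0.0008, 0.105, 0, 0, 0.2],
    [-0.0186, 0.0008, 0.122, 0, 0, 0.2],
    [-0.0186, 0.0008, 0.122, 0, 0, 0.2],
    [-0.0186, 0.0008, 0.122, 0, 0, 0.2],
  ],
)

```text
clock: 24.35
tool_pos: [0.6397, -0.1182, 0.0496]
eef_rot: [0.692, 0.722, 0.001, 0.0]
contact_force: [0.2, 0.9, 0.0]
opening: 0.645
```

```bash
python3 - <<'E'
from h import *
info(); p=wrist('w25')
E
```

```text
t 24.35 tcp [ 0.6397 -0.1182  0.0496] xang 92.43 z [ 0.0008  0.0009 -1.    ] F [0.169  0.8759 0.0201] op 0.645 q [ 0.0709  0.9705  0.0782  1.6112 -0.1226  0.564   0.2613]
```

View pics/w25.png

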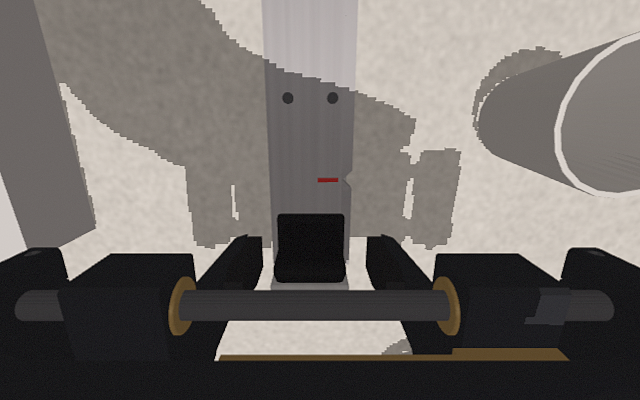

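```bash
python3 - <<'E'
from h import *
p=wrist(); info()
cv2.imwrite('pics/c26.png',cv2.convertScaleAbs(cv2.resize(p['img'][200:300,260:370],None,fx=6,fy=6,interpolation=cv2.INTER_NEAREST),alpha=5))
a=np.radians(92.5);X=np.array([np.cos(a),np.sin(a),0]);Y=np.array([X[1],-X[0],0])
for y in(-.117,):
  c=np.array([.638,y,0])
  for z in(.086,.03):
   for sx in(-.011,0,.011):
    for sy in(-.016,.016):
      q=c+X*sx+Y*sy; q[2]=z; print(y,z,sx,sy,proj(p,q),(proj(p,q)-[259.5,199.5])*6)
print(ray(p,347,180,.03))
E
```

```text
t 24.45 tcp [ 0.6403 -0.1186  0.0505] xang 92.41 z [ 0.0027  0.0005 -1.    ] F [0.5873 0.0995 0.4332] op 0.646 q [ 0.0712  0.9691  0.0784  1.6109 -0.1226  0.5637  0.2613]
-0.117 0.086 -0.011 -0.016 [270.7384 307.5267] [ 67.4304 648.1603]
-0.117 0.086 -0.011 0.016 [342.8281 307.3834] [499.9684 647.3005]
-0.117 0.086 0 -0.016 [269.6618 285.798 ] [ 60.9709 517.7882]
-0.117 0.086 0 0.016 [343.5188 285.6619] [504.113  516.9715]
-0.117 0.086 0.011 -0.016 [268.5311 262.977 ] [ 54.1867 380.8619]
-0.117 0.086 0.011 0.016 [344.2443 262.8489] [508.4658 380.0937]
-0.117 0.03 -0.011 -0.016 [283.251  250.8094] [142.5057 307.8566]
-0.117 0.03 -0.011 0.016 [334.1368 250.7275] [447.821 307.365]
-0.117 0.03 0 -0.016 [282.7115 234.608 ] [139.2692 210.6478]
-0.117 0.03 0 0.016 [334.4717 234.5302] [449.8301 210.1812]
-0.117 0.03 0.011 -0.016 [282.1532 217.84  ] [135.9194 110.0398]
-0.117 0.03 0.011 0.016 [334.8182 217.7667] [451.9095 109.6004]
[ 0.6591 -0.0816  0.03  ]
```

View pics/c26.png

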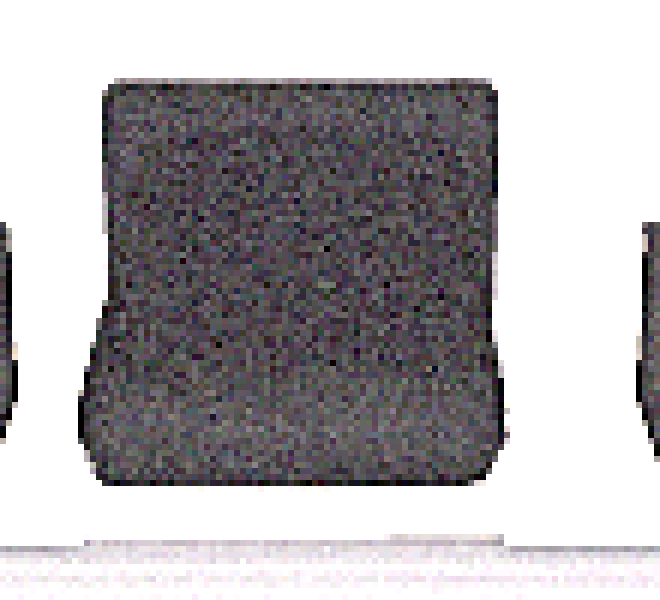

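Call:
carry_out(
  commands=[
    [0.0017, -0.0008, 0.002, 0, 0, 0],
    [0.0017, -0.0008, 0.002, 0, 0, 0],
    [0.0017, -0.0008, 0.002, 0, 0, 0],
    [0.0017, -0.0008, 0.002, 0, 0, 0],
    [0.0017, -0.0008, 0.002, 0, 0, 0],
    [0.0017, -0.0008, 0.002, 0, 0, 0],
  ],
  fingers=255,
  grip_force=25,
)

```text
clock: 25.05
tool_pos: [0.6377, -0.1168, 0.0469]
eef_rot: [0.692, 0.722, 0.0, -0.001]
contact_force: [-2.9, 0.4, 5.9]
opening: 0.361
```

```bash
python3 - <<'E'
from h import *
info(); p=wrist('w27')
a=np.radians(92.5); s=r.get_state()
for q,n in((cam('top'),'top'),(cam('scene'),'scene')):
  for l in('grip_at_notch','shuttle_grip','grip_outer','grip_inner'):
    for d in r.spot_point(q,l)[:2]: print(n,l,np.array(d['xyz']),round(d['p'],2))
E
```

```text
t 25.05 tcp [ 0.6377 -0.1168  0.0469] xang 92.39 z [-0.0011  0.0012 -1.    ] F [-2.9072  0.3653  5.9351] op 0.361 q [ 0.0694  0.973   0.0776  1.6169 -0.1234  0.5578  0.2598]
top grip_at_notch [0.6315 0.1129 0.0651] 0.67
scene grip_at_notch [0.6242 0.1149 0.0664] 0.66
scene grip_at_notch [ 0.6356 -0.1175  0.0308] 0.56
scene shuttle_grip [ 0.6422 -0.115   0.0658] 0.72
scene grip_outer [ 0.6379 -0.1207  0.0282] 0.64
scene grip_inner [0.4608 0.2169 0.0014] 0.71
```

View pics/w27.png

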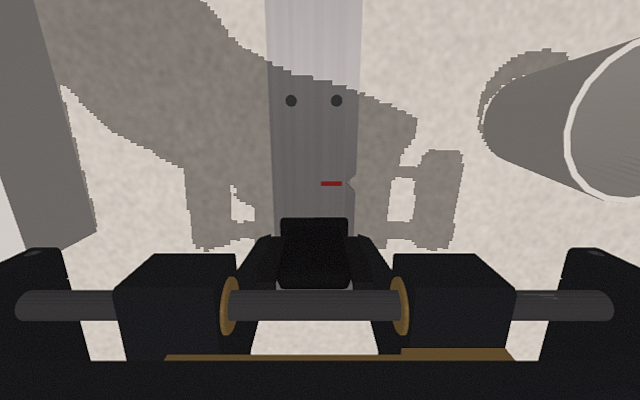

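Call:
carry_out(
  commands=[
    [0.004, -0.0008, -0.001, 0, 0, 0],
    [0.016, -0.0008, -0.001, 0, 0, 0],
    [0.034, -0.001, -0.001, 0, 0, 0],
    [0.054, -0.001, -0.001, 0, 0, 0],
    [0.074, -0.001, -0.001, 0, 0, 0],
    [0.094, -0.0012, -0.001, 0, 0, 0],
    [0.1, -0.0012, -0.001, 0, 0, 0],
    [0.1, -0.0012, -0.001, 0, 0, 0],
    [0.1, -0.0012, -0.001, 0, 0, 0],
  ],
)

```text
clock: 26.5
tool_pos: [0.6331, -0.0156, 0.047]
eef_rot: [0.692, 0.722, 0.001, -0.001]
contact_force: [4.6, 1.8, -9.4]
opening: 0.361
```

```bash
python3 - <<'E'
from h import *
info(); p=wrist('w28')
cv2.imwrite('pics/c28.png',cv2.resize(p['img'][60:330,200:460],None,fx=2,fy=2))
E
```

```text
t 26.5 tcp [ 0.6331 -0.0156  0.047 ] xang 92.43 z [ 0.0003  0.0029 -1.    ] F [ 4.5578  1.7993 -9.4341] op 0.361 q [-0.0981  0.9598  0.095   1.6685 -0.1626  0.5207  0.1403]
```

View pics/w28.png

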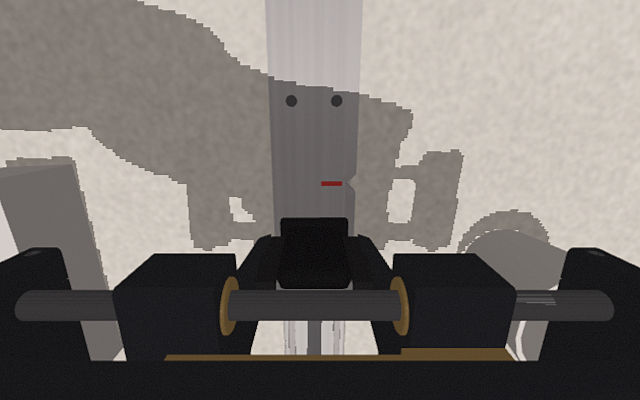

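Call:
carry_out(
  commands=[
    [0.004, 0.0005, 0.0006, 0, 0, 0],
    [0.016, 0.0005, 0.0006, 0, 0, 0],
    [0.034, 0.0005, 0.0006, 0, 0, 0],
    [0.054, 0.0005, 0.0006, 0, 0, 0],
    [0.074, 0.0004, 0.0006, 0, 0, 0],
    [0.094, 0.0003, 0.0006, 0, 0, 0],
    [0.105, 0.0003, 0.0006, 0, 0, 0],
    [0.105, 0.0003, 0.0006, 0, 0, 0],
    [0.105, 0.0003, 0.0006, 0, 0, 0],
  ],
)

```text
clock: 27.45
tool_pos: [0.6285, 0.0891, 0.047]
eef_rot: [0.692, 0.722, 0.001, -0.001]
contact_force: [3.5, 2.0, -6.5]
opening: 0.359
```

```bash
python3 - <<'E'
from h import *
info(); p=wrist('w29')
cv2.imwrite('pics/c29.png',cv2.convertScaleAbs(cv2.resize(p['img'][60:220,250:410],None,fx=4,fy=4),alpha=1.8))
E
```

```text
t 27.45 tcp [0.6285 0.0891 0.047 ] xang 92.42 z [-0.0005  0.0028 -1.    ] F [ 3.5183  2.0282 -6.474 ] op 0.359 q [-0.2771  0.9632  0.1207  1.6641 -0.2036  0.5267  0.0108]
```

View pics/c29.png

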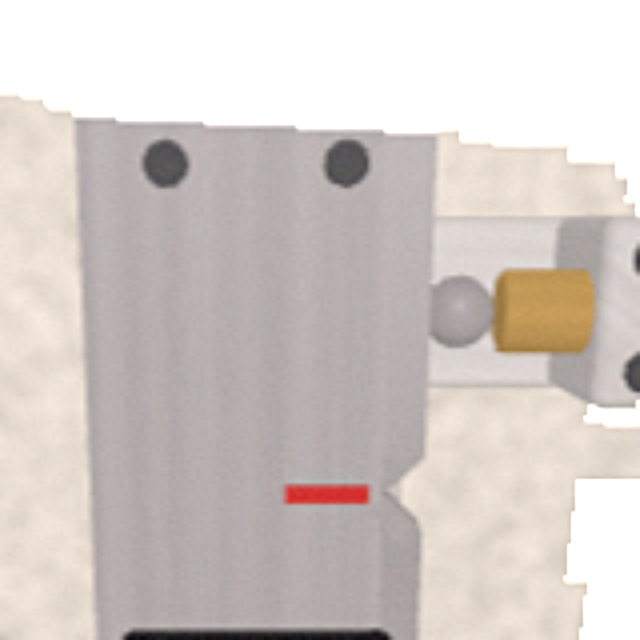

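```bash
python3 - <<'E'
from h import *
p=wrist(); info()
v=ray(p,250+388/4-.4,60+493/4-.4,.027)
for z in(.02,.027): b=ray(p,250+458/4-.4,60+312/4-.4,z); print(b,b-v)
print(v)
E
```

```text
t 27.55 tcp [0.6285 0.0884 0.047 ] xang 92.39 z [-0.0006  0.0023 -1.    ] F [ 3.9663  2.5617 -6.359 ] op 0.366 q [-0.2765  0.9632  0.121   1.6642 -0.2033  0.5267  0.0108]
[0.6564 0.1498 0.02  ] [ 0.0091  0.0259 -0.007 ]
[0.6552 0.1503 0.027 ] [0.0079 0.0264 0.    ]
[0.6473 0.1239 0.027 ]
```

Call:
carry_out(
  commands=[
    [0.004, 0.0004, 0.0005, 0, 0, 0],
    [0.01, 0.0004, 0.0005, 0, 0, 0],
    [0.016, 0.0004, 0.0005, 0, 0, 0],
    [0.018, 0.0004, 0.0005, 0, 0, 0],
    [0.018, 0.0004, 0.0005, 0, 0, 0],
    [0.018, 0.0004, 0.0005, 0, 0, 0],
  ],
)

```text
clock: 28.15
tool_pos: [0.6277, 0.1076, 0.0469]
eef_rot: [0.692, 0.722, 0.001, -0.001]
contact_force: [0.1, 1.0, 1.5]
opening: 0.357
```

```bash
cat > n.py <<'E'
from h import *
import sys
info(); p=wrist()
cv2.imwrite(f'pics/{sys.argv[1]}.png',cv2.convertScaleAbs(cv2.resize(p['img'][90:210,300:420],None,fx=5,fy=5),alpha=1.8)); info()
E
python3 n.py n1
```

```text
t 28.15 tcp [0.6277 0.1076 0.0469] xang 92.44 z [-0.0013  0.003  -1.    ] F [0.0578 1.0344 1.504 ] op 0.357 q [-0.308   0.9658  0.1254  1.6568 -0.2103  0.533  -0.012 ]
t 28.2 tcp [0.6278 0.1076 0.0469] xang 92.43 z [-0.0012  0.003  -1.    ] F [0.7902 1.1191 2.5565] op 0.362 q [-0.3079  0.9657  0.1254  1.6567 -0.2103  0.533  -0.012 ]
```

View pics/n1.png

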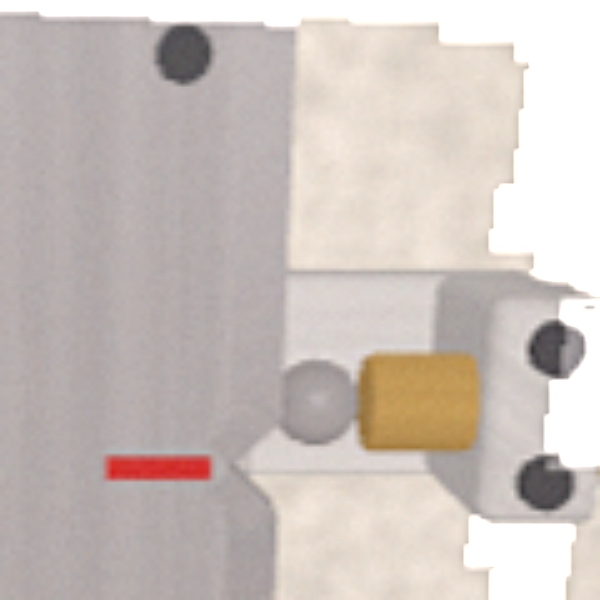

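Call:
carry_out(
  commands=[
    [0.001, 0, 0, 0, 0, 0],
    [0.002, 0, 0, 0, 0, 0],
    [0.002, 0, 0, 0, 0, 0],
    [0.002, 0, 0, 0, 0, 0],
  ],
)

```text
clock: 28.6
tool_pos: [0.6277, 0.1076, 0.0469]
eef_rot: [0.692, 0.722, -0.0, -0.001]
contact_force: [-1.3, -0.9, 5.0]
opening: 0.361
```

Call:
carry_out(
  commands=[
    [0.001, 0, 0, 0, 0, 0],
    [0.001, 0, 0, 0, 0, 0],
    [0.001, 0, 0, 0, 0, 0],
  ],
)

```text
clock: 28.9
tool_pos: [0.6277, 0.1091, 0.0469]
eef_rot: [0.692, 0.722, 0.0, -0.001]
contact_force: [-0.6, -0.4, 5.4]
opening: 0.36
```

Call:
carry_out(
  commands=[
    [0.001, 0, 0, 0, 0, 0],
    [0.001, 0, 0, 0, 0, 0],
    [0.001, 0, 0, 0, 0, 0],
  ],
)

```text
clock: 29.2
tool_pos: [0.6276, 0.1109, 0.0469]
eef_rot: [0.692, 0.722, 0.0, -0.001]
contact_force: [-1.3, 0.6, 5.5]
opening: 0.358
```

```bash
python3 n.py n2
```

```text
t 29.2 tcp [0.6276 0.1109 0.0469] xang 92.41 z [-0.0013  0.0023 -1.    ] F [-1.3156  0.6264  5.515 ] op 0.358 q [-0.3143  0.9664  0.1271  1.6552 -0.2114  0.5344 -0.0169]
t 29.25 tcp [0.6276 0.111  0.0469] xang 92.41 z [-0.0013  0.0024 -1.    ] F [-0.5078 -0.0305  4.8442] op 0.364 q [-0.3143  0.9663  0.127   1.6552 -0.2115  0.5343 -0.0169]
```

View pics/n2.png

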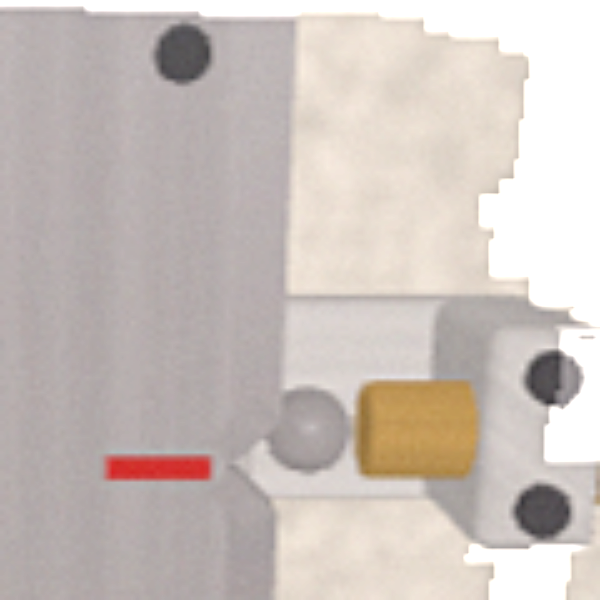

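Call:
carry_out(
  commands=[
    [0.001, 0, 0, 0, 0, 0],
    [0.001, 0, 0, 0, 0, 0],
    [0.001, 0, 0, 0, 0, 0],
  ],
)

```text
clock: 29.55
tool_pos: [0.6275, 0.1132, 0.0469]
eef_rot: [0.692, 0.722, 0.001, -0.002]
contact_force: [-1.0, 2.5, 5.2]
opening: 0.361
```

Call:
carry_out(
  commands=[
    [0.001, 0, 0, 0, 0, 0],
    [0.001, 0, 0, 0, 0, 0],
    [0.001, 0, 0, 0, 0, 0],
  ],
)

```text
clock: 29.85
tool_pos: [0.6275, 0.1141, 0.0469]
eef_rot: [0.692, 0.722, 0.001, -0.002]
contact_force: [-0.8, 3.0, 5.5]
opening: 0.361
```

```bash
python3 n.py n3
```

```text
t 29.85 tcp [0.6275 0.1141 0.0469] xang 92.45 z [-0.0013  0.0038 -1.    ] F [-0.8299  2.9773  5.5052] op 0.361 q [-0.3181  0.9666  0.1263  1.654  -0.2128  0.5349 -0.0195]
t 29.9 tcp [0.6275 0.1141 0.0469] xang 92.45 z [-0.0013  0.0038 -1.    ] F [-0.5846  2.4411  4.5789] op 0.36 q [-0.3181  0.9666  0.1263  1.6541 -0.2128  0.5349 -0.0195]
```

View pics/n3.png

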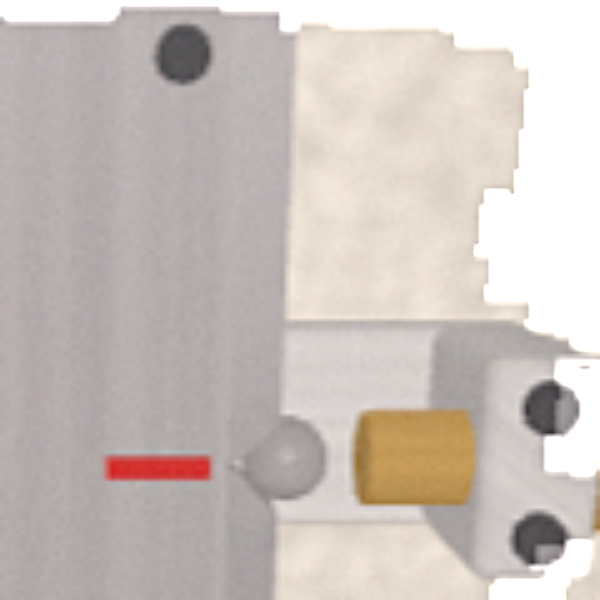

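Call:
carry_out(
  commands=[
    [0.001, 0, 0, 0, 0, 0],
    [0.001, 0, 0, 0, 0, 0],
    [0.001, 0, 0, 0, 0, 0],
    [0.001, 0, 0, 0, 0, 0],
  ],
)

```text
clock: 30.3
tool_pos: [0.6275, 0.1143, 0.0469]
eef_rot: [0.692, 0.722, 0.001, -0.001]
contact_force: [0.5, 1.9, 4.4]
opening: 0.364
```

```bash
python3 n.py n4
```

```text
t 30.3 tcp [0.6275 0.1143 0.0469] xang 92.43 z [-0.0012  0.0028 -1.    ] F [0.5083 1.9255 4.4096] op 0.364 q [-0.3195  0.9668  0.1275  1.6538 -0.2127  0.5353 -0.0206]
t 30.35 tcp [0.6275 0.1143 0.0469] xang 92.43 z [-0.0012  0.0028 -1.    ] F [-1.8043  0.0965  5.1935] op 0.362 q [-0.3194  0.9668  0.1275  1.6538 -0.2127  0.5353 -0.0207]
```

View pics/n4.png

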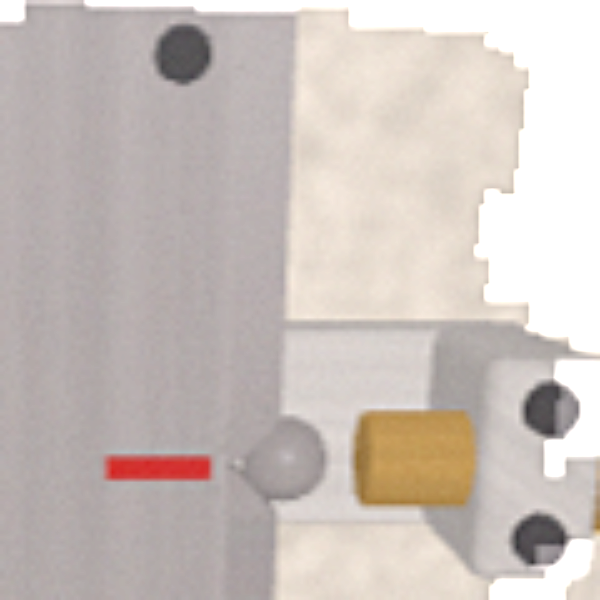

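Call:
carry_out(
  commands=[
    [0.0006, 0, 0.0, 0, 0, 0],
    [0.0006, 0, 0.0, 0, 0, 0],
    [0.0006, 0, 0.0, 0, 0, 0],
    [0.0006, 0, 0.0, 0, 0, 0],
  ],
)

```text
clock: 30.75
tool_pos: [0.6275, 0.1143, 0.0469]
eef_rot: [0.692, 0.722, 0.0, -0.001]
contact_force: [-1.0, 0.7, 5.4]
opening: 0.358
```

```bash
python3 n.py n5; python3 - <<'E'
from h import *
F=[]
for k in range(4):
    cam('top'); F.append(r.get_state()['contact_force'])
print(np.mean(F,0)); info()
E
```

```text
t 30.75 tcp [0.6275 0.1143 0.0469] xang 92.41 z [-0.0013  0.0021 -1.    ] F [-0.9896  0.71    5.3647] op 0.358 q [-0.3203  0.9669  0.1283  1.6537 -0.2126  0.5355 -0.0214]
t 30.8 tcp [0.6275 0.1143 0.0469] xang 92.41 z [-0.0012  0.0022 -1.    ] F [-0.2285  1.2144  5.2861] op 0.358 q [-0.3202  0.9669  0.1283  1.6537 -0.2127  0.5355 -0.0214]
[-0.9339  0.4016  5.6719]
t 31.0 tcp [0.6275 0.1143 0.0469] xang 92.41 z [-0.0013  0.0021 -1.    ] F [-1.5764 -0.3714  5.7225] op 0.36 q [-0.3202  0.9669  0.1283  1.6537 -0.2126  0.5355 -0.0214]
```

View pics/n5.png

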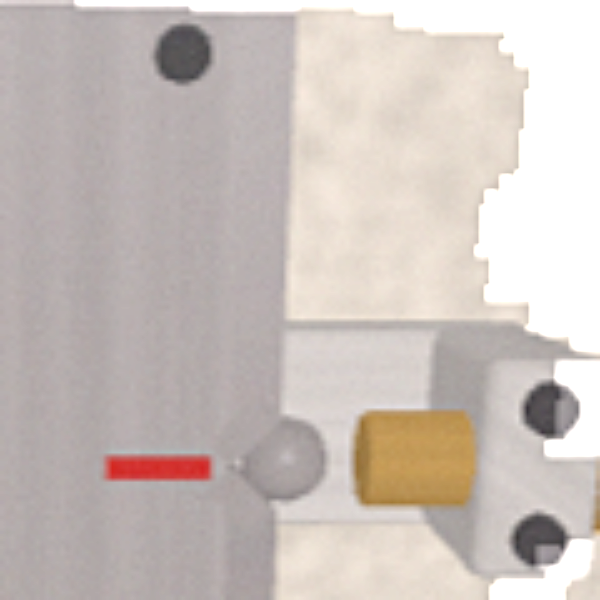

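Call:
carry_out(
  commands=[
    [0.0008, 0, 0.0, 0, 0, 0],
    [0.0008, 0, 0.0, 0, 0, 0],
    [0.0008, 0, 0.0, 0, 0, 0],
    [0.0008, 0, 0.0, 0, 0, 0],
  ],
)

```text
clock: 31.4
tool_pos: [0.6275, 0.1144, 0.0469]
eef_rot: [0.692, 0.722, 0.0, -0.001]
contact_force: [-0.4, -0.9, 5.3]
opening: 0.36
```

```bash
python3 - <<'E'
from h import *
F=[]
for k in range(5):
    cam('top'); F.append(r.get_state()['contact_force'])
print(np.mean(F,0)); info()
E
```

```text
[-0.8354 -0.3151  5.6206]
t 31.65 tcp [0.6275 0.1144 0.0469] xang 92.39 z [-0.0013  0.0013 -1.    ] F [-1.7526 -0.5529  5.5767] op 0.363 q [-0.3213  0.967   0.1293  1.6535 -0.2125  0.5358 -0.0224]
```

```bash
python3 - <<'E'
from h import *
cam('scene','s_end'); p=wrist('w_end'); 
q=cam('scene'); cv2.imwrite('pics/s_end2.png',cv2.resize(q['img'][60:340,120:520],None,fx=2,fy=2)); info()
E
```

```text
t 31.8 tcp [0.6275 0.1144 0.0469] xang 92.39 z [-0.0013  0.0013 -1.    ] F [-0.7485 -0.4596  5.0549] op 0.361 q [-0.3213  0.967   0.1293  1.6535 -0.2125  0.5358 -0.0223]
```

View pics/s_end2.png

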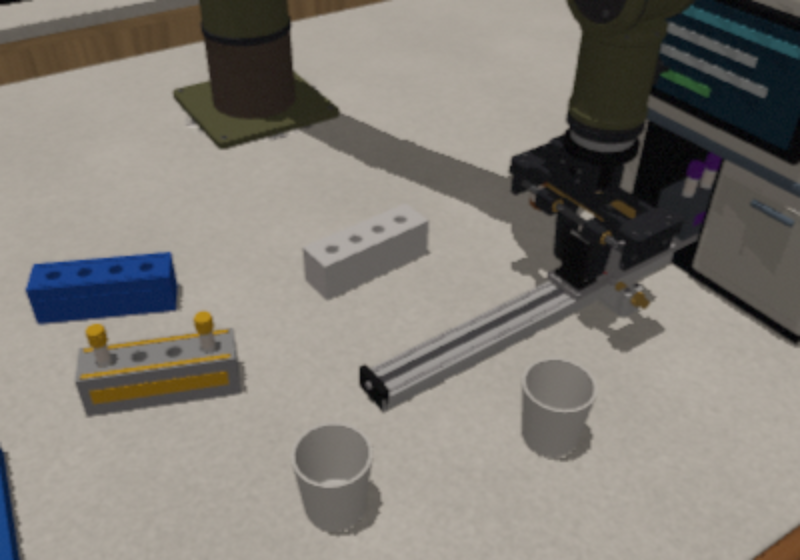

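View pics/w_end.png

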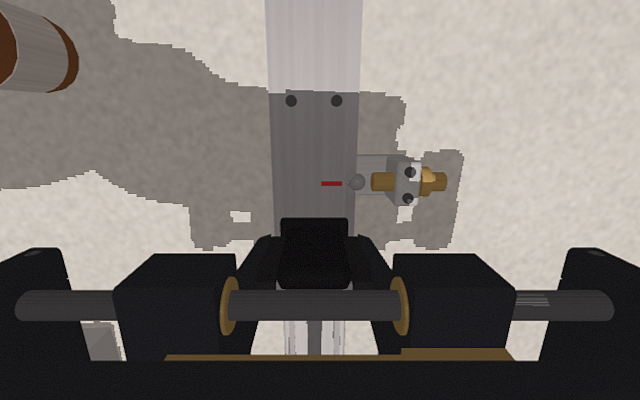

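```bash
python3 - <<'E'
from h import *
print(r.finish_job()); info()
E
```

```text
the job is handed in; nothing more can be done
None
the job is handed in; nothing more can be done
```

The job is handed in at about 32 s of robot time. All three tubes are sorted and the shuttle rests in its notch with the gripper still holding the grip.

**Tubes:** The gold-capped tube went into hole 0 of the grey rack with gold stripes. The two purple-capped ones went into shuttle seats 1 and 0. All three went down with almost no contact force and were released within about 0.5 mm of full depth. The later pictures show them standing, with the seat 1 tube leaning slightly within its hole's clearance.

**Shuttle:**
- **Position:** The spring ball pulled the grip forward with up to about 3 N, and the pull then faded to about 0. The last 2.4 mm of commanded push moved it only about 0.1–0.2 mm. The wrist picture shows the ball seated in the V beside the red line. I read the ball as 0–1 mm short of the line, which is within viewing error.
- **Final state:** The net force along the rail was about −0.3 N. The fingers were 32 mm apart on the grip, holding with 25 N. About 5 N of vertical force from the grasp remained.

**Bystanders:** The last pictures show the second gold-capped tube, both cups and the bottle standing where they started.

**Disagreement:** The detector put the notch about 1 mm short of where the grip finally rested. I went by the force and the picture of the ball instead. I did not push hard enough to prove the notch holds against more than sliding friction, so as not to run past it.

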